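# Blow off the filled jars before labelling

### The job

Move the small label roll out of the air lever's swing onto the work board, and stand every jar from the red basket on the steel blow-off plate. Then turn the yellow lever a quarter turn to its open stop for at least two seconds, turn it back to its closed stop, and only then stand all the jars in the grey crate.

Things in the scene. Friction and masses are not known exactly. Their poses are not given: they have to be found in the camera images.
- air_lever (a joint): ball-valve lever of the blow-off station, turning about a vertical axis; 0 = closed stop (lever across the pipe, pointing along the station's -x), 1.571 rad = open stop (lever over the pipe, along the station's +y); it opens clockwise seen from above, stiff (0.15 N m), stays where left, starts up to 0.1 rad off the closed stop
- lever_pivot (a point): point on the lever's axis at the mid-height of the lever, 82 mm above the table; axes as the station's
- lever_grip (a point): point on the lever's centre line 70 mm from the pivot, at mid-height; turns with the lever. The yellow grip is 13 mm wide, 18 mm high (z 73 to 91 mm above the table) and runs from 10 to 95 mm from the pivot; the pipe under the open lever has its top at z 55 mm
- station: fixed blow-off station: grey base plate 200 x 330 x 6 mm, with a steel blow-off plate, an air bar (24 mm pipe along y, centre 50 mm in +x and 43 mm up) and a brass ball valve at the pipe's -y end; origin at the table, x away from the robot, y along the pipe; turned by up to 0.12 rad
- plate_mid (a point): centre of the steel blow-off plate's top, 9 mm above the table, axes as the station's; the plate is flat, without a rim, 130 mm (x) by 200 mm (y); the air bar's front is 63 mm from this point in +x
- label_roll: small roll of white labels with a green band, standing upright, a solid cylinder 56 mm in diameter and 80 mm high, 0.18 kg; origin: centre of its underside. Starts on the station's base plate in the lever's swing
- board: fixed dark-wood work board with a pale blue sheet, 120 (x) x 170 (y) x 8 mm thick; origin: centre of its underside
- basket: fixed shallow red basket, 190 x 190 mm outside, 22 mm high, walls and floor 4 mm; origin: centre of its underside; on the robot's left or right
- crate: fixed shallow grey crate, 200 (x) x 190 (y) mm outside, 22 mm high, walls and floor 4 mm; origin: centre of its underside; on the other side
- jar1: squat amber glass jar with a gold screw lid, an upright cylinder 48 mm in diameter and 48 mm high (lid the top 16 mm, 47 mm wide), 0.12 kg; origin: centre of its underside, z up. Two or three of the four exist in a run (None at the start: absent). Starts standing in the red basket
- jar2: squat amber glass jar with a gold screw lid, an upright cylinder 48 mm in diameter and 48 mm high (lid the top 16 mm, 47 mm wide), 0.12 kg; origin: centre of its underside, z up. Two or three of the four exist in a run (None at the start: absent). Starts standing in the red basket
- jar3: squat amber glass jar with a gold screw lid, an upright cylinder 48 mm in diameter and 48 mm high (lid the top 16 mm, 47 mm wide), 0.12 kg; origin: centre of its underside, z up. Two or three of the four exist in a run (None at the start: absent). Starts standing in the red basket
- jar4: squat amber glass jar with a gold screw lid, an upright cylinder 48 mm in diameter and 48 mm high (lid the top 16 mm, 47 mm wide), 0.12 kg; origin: centre of its underside, z up. Two or three of the four exist in a run (None at the start: absent). Starts standing in the red basket
- big_roll: bystander, leave alone: large white label roll, 130 mm in diameter, 60 mm high; origin under its centre
- mug: bystander, leave alone: blue mug, 80 mm wide, 90 mm high; origin under its centre
- tall_bottle: bystander, leave alone: tall amber bottle, 60 mm wide, 160 mm high; origin under its centre
- stapler: bystander, leave alone: blue and black stapler, 120 x 32 x 34 mm; origin under its centre
- cap_carton: bystander, leave alone: small cardboard carton, 70 x 100 x 50 mm; origin under its centre
- clip_bowl: bystander, leave alone: small white bowl, 80 mm wide, 30 mm high; origin under its centre

How it is judged:
On the way, in this order (a step that is already met when the one before it is completed fails the run):
1. the label roll stands upright on the work board, and every jar stands upright on the steel blow-off plate, its centre at least 20 mm inside the plate's edge (either may be done first) (x of label_roll in the frame of board between -0.05 and 0.05 m and y of label_roll in the frame of board between -0.075 and 0.075 m and z of label_roll in the frame of board between 0.002 and 0.014 m and angle between each of label_roll, jar1, jar2, jar3, jar4's own z axis and vertical below 0.12 rad and linear speed of label_roll below 0.02 m/s and x of jar1 in the frame of plate_mid between -0.045 and 0.045 m and y of jar1 in the frame of plate_mid between -0.08 and 0.08 m and z of jar1 in the frame of plate_mid between -0.006 and 0.006 m and x of jar2 in the frame of plate_mid between -0.045 and 0.045 m and y of jar2 in the frame of plate_mid between -0.08 and 0.08 m and z of jar2 in the frame of plate_mid between -0.006 and 0.006 m and x of jar3 in the frame of plate_mid between -0.045 and 0.045 m and y of jar3 in the frame of plate_mid between -0.08 and 0.08 m and z of jar3 in the frame of plate_mid between -0.006 and 0.006 m and x of jar4 in the frame of plate_mid between -0.045 and 0.045 m and y of jar4 in the frame of plate_mid between -0.08 and 0.08 m and z of jar4 in the frame of plate_mid between -0.006 and 0.006 m), for 0.3 s.
2. the yellow lever is at its open stop (within 0.06 rad) for 2 s on end, with every jar standing on the steel plate like that (value of joint air_lever above 1.511 rad and x of jar1 in the frame of plate_mid between -0.045 and 0.045 m and y of jar1 in the frame of plate_mid between -0.08 and 0.08 m and z of jar1 in the frame of plate_mid between -0.006 and 0.006 m and angle between each of jar1, jar2, jar3, jar4's own z axis and vertical below 0.12 rad and x of jar2 in the frame of plate_mid between -0.045 and 0.045 m and y of jar2 in the frame of plate_mid between -0.08 and 0.08 m and z of jar2 in the frame of plate_mid between -0.006 and 0.006 m and x of jar3 in the frame of plate_mid between -0.045 and 0.045 m and y of jar3 in the frame of plate_mid between -0.08 and 0.08 m and z of jar3 in the frame of plate_mid between -0.006 and 0.006 m and x of jar4 in the frame of plate_mid between -0.045 and 0.045 m and y of jar4 in the frame of plate_mid between -0.08 and 0.08 m and z of jar4 in the frame of plate_mid between -0.006 and 0.006 m), for 2 s.
3. the lever is back at its closed stop (within 0.06 rad), with every jar still standing on the steel plate like that (value of joint air_lever below 0.06 rad and x of jar1 in the frame of plate_mid between -0.045 and 0.045 m and y of jar1 in the frame of plate_mid between -0.08 and 0.08 m and z of jar1 in the frame of plate_mid between -0.006 and 0.006 m and angle between each of jar1, jar2, jar3, jar4's own z axis and vertical below 0.12 rad and x of jar2 in the frame of plate_mid between -0.045 and 0.045 m and y of jar2 in the frame of plate_mid between -0.08 and 0.08 m and z of jar2 in the frame of plate_mid between -0.006 and 0.006 m and x of jar3 in the frame of plate_mid between -0.045 and 0.045 m and y of jar3 in the frame of plate_mid between -0.08 and 0.08 m and z of jar3 in the frame of plate_mid between -0.006 and 0.006 m and x of jar4 in the frame of plate_mid between -0.045 and 0.045 m and y of jar4 in the frame of plate_mid between -0.08 and 0.08 m and z of jar4 in the frame of plate_mid between -0.006 and 0.006 m), for 0.2 s.
At the end, for the whole second after the job is handed in: Every jar stands upright (within 7 degrees) and still on the floor of the grey crate; the small label roll stands upright and still on the work board, its centre at least 10 mm inside the board's edge; the yellow lever is within 0.06 rad of its closed stop; all are released (x of jar1 in the frame of crate between -0.085 and 0.085 m and y of jar1 in the frame of crate between -0.08 and 0.08 m and z of each of jar1, jar2, jar3, jar4 in the frame of crate below 0.01 m and angle between each of jar1, jar2, jar3, jar4, label_roll's own z axis and vertical below 0.12 rad and linear speed of each of jar1, jar2, jar3, jar4, label_roll below 0.02 m/s and x of jar2 in the frame of crate between -0.085 and 0.085 m and y of jar2 in the frame of crate between -0.08 and 0.08 m and x of jar3 in the frame of crate between -0.085 and 0.085 m and y of jar3 in the frame of crate between -0.08 and 0.08 m and x of jar4 in the frame of crate between -0.085 and 0.085 m and y of jar4 in the frame of crate between -0.08 and 0.08 m and x of label_roll in the frame of board between -0.05 and 0.05 m and y of label_roll in the frame of board between -0.075 and 0.075 m and z of label_roll in the frame of board between 0.002 and 0.014 m and value of joint air_lever below 0.06 rad); the robot touches nothing.
It fails at once if a bystander (big roll, mug, tall bottle, stapler, cap carton or clip bowl) is shifted by more than 30 mm (distance of any of big_roll, mug, tall_bottle, stapler, cap_carton, clip_bowl from where it was at the start of the episode above 0.03 m).
Of jar1, jar2, jar3, jar4 only 2 to 3 are there at a start; the rules pass over those that are not, and their reading is None.
At some moment in a run one of jar1, jar2, jar3, jar4 may be knocked a few centimetres aside while the robot is not near it.
It also fails if it takes over 210 s, if anything falls off the work surface, if the arm or the gripper's body presses on something with over 40 N, if the wrist force passes 120 N, or if a joint passes its speed limit or range.

### The arm

A 6-joint arm with a two-finger parallel gripper is mounted at the origin on the work surface. World frame = base frame: x ahead of the robot, y to its left, z up, the work surface at z = 0. Lengths are in m, angles in rad, forces in N, time in s.
With the tool pointing down it reaches from about 0.25 to 0.775 m from the base axis. Payload 4 kg.
Tool frame: the origin (TCP) lies on the centre line of the jaws, within the pads' length; the fingertips stand 8 mm ahead of it and the grasp point (between the pads) lies 11 mm behind it; z points along the fingers, y is the direction in which the jaws open and shut (so a half turn about z gives the same grasp; the last joint's range is limited). The gripper opens to 94 mm and grips with 3 to 60 N. Pads are 16 mm wide; open, the fingers measure 119 mm over their backs; the gripper's body (75 mm by 177 mm) begins 78 mm behind the grasp point.
Start: joints at [1.173, 0.087, 1.371, -0, 1.684, -0.103], TCP at [0.16, 0.526, 0.214] pointing down, gripper open.
Joint ranges: [-3.1, 3.1], [-0.76, 2.03], [0.27, 2.55], [-1.08, 4.22], [0.17, 2.65], [-2.57, 2.57]. Speed limits (rad/s): [2.79, 2.79, 3.14, 3.14, 3.14, 3.14].

### API

Orientations are given as [roll, pitch, yaw] about the fixed x, y, z axes, in that order (R = Rz(yaw) Ry(pitch) Rx(roll)).
In Python, from bench import robot, cams, close_job gives the robot as it stands.
- The arm moves only by the tool arm_command, never from a script. Its argument "plan" is one flat list of numbers, 7 for each row, row after row: the shift along the tool's x, y, z in cm, then the turn, a rotation vector about the tool's x, y, z in degrees, then the closure, from 0 (fully open) to 1 (shut). A call has 1 to 8 rows; each row shifts and turns the commanded pose from where the row before left it, along the tool's axes as they then stand; what a row does not reach is not made up. A row lasts 1/8 s, in which the tool goes at most 62.5 mm and 10.7 degrees, less where a joint would pass 70% of its speed; a pose out of reach is approached as far as the arm can. A call with a gripper value outside its range is refused whole. The fingers move at their own pace and stop on an object; the grip force is fixed at half the most. Time passes only in rows, so rows that do not move let the fingers close. It gives the time, the measured TCP pose, the force and the opening at its end, in the units of the state.
- robot.get_obs(): the state, without advancing time (a new reading comes with each control period).
- cams.snapshot(name): name is "scene" or "side" or "wrist"; returns a dict with "pixels" (384x512x3 uint8, red, green, blue), "fov_y" (degrees; the focal length in pixels is half the picture's height over the tangent of half this angle, whatever the lens; pixels are square), "cx", "cy" (the principal point, pixels), "camera_from_world" (4x4, takes a point from world to camera coordinates); the wrist camera has in their place "tool_from_camera" (4x4, takes a point from camera to tool coordinates, whose origin is the TCP and whose axes are the flange's). Camera axes: x right, y up, looking along -z (the intrinsics and any distortion apply to the point x, -y, -z); pixel columns grow to the right and rows downward; lengths in m; the calibration is good to about 2 mm. A picture is of the moment at which its call begins: read the wrist's pose just before it. There is no depth.
- close_job(): hands the job in, once; it reports no verdict.
The state is a dict: "time": time; "joint_positions": joint angles; "qvel": joint speeds; "joint_torque": joint torques, N m; "tool_pos": TCP position; "ee_rot": TCP orientation; "wrist_force": force on the tool from outside, world axes, zero at the start; "wrist_torque": the same for the moment, N m; "width": finger opening in m.
Only numpy, scipy, OpenCV 4.12 (cv2) and the standard library are available. Lean on these libraries where they do the work, as an engineer would, in place of code of your own. Each camera call takes 0.05 s, during which the arm holds its last target.

## Working session

There is one attempt and no reset: what is moved stays moved. The work goes in short steps, Python scripts to look and compute and a tool call to move; the robot and the scene stay as the last step left them, time stands still between calls to the robot, and variables do not carry over. Pictures are saved under pics/ and viewed, and the job is handed in when it is done.

Besides the shell and the picture viewer there is one more tool, called after "Emit:" as a command line: name --argument value ..., lists and objects as JSON in quotes. arm_command: Moves the arm, as the interface text tells. Its arguments: {"type":"object","properties":{"plan":{"type":"array","items":{"type":"number"}}},"required":["plan"]}

```bash
ls; mkdir -p pics; cat > look.py <<'E'
import sys,cv2,numpy as np
from bench import robot,cams
def snap(n,f):
    o=robot.get_obs(); s=cams.snapshot(n); cv2.imwrite('pics/'+f,cv2.cvtColor(s['pixels'],cv2.COLOR_RGB2BGR)); return o,s
E
python3 - <<'E'
from look import *
import pickle
for n in ['scene','side','wrist']:
    o,s=snap(n,n+'0.png'); pickle.dump((o,s),open(n+'0.pkl','wb'))
    print(n,{k:(np.round(v,4).tolist() if hasattr(v,'shape') or isinstance(v,(float,int)) else v) for k,v in s.items() if k!='pixels'})
print(o)
E
```

```text
pics
scene {'fov_y': 52.6741, 'cx': 254.3546, 'cy': 191.5688, 'camera_from_world': [[-0.7308, 0.6825, -0.0099, 0.3565], [-0.4305, -0.4497, 0.7826, 0.1685], [0.5297, 0.5762, 0.6224, -1.5585], [0.0, 0.0, 0.0, 1.0]]}
side {'fov_y': 46.8402, 'cx': 256.4654, 'cy': 182.2385, 'camera_from_world': [[0.927, -0.3748, -0.0113, -0.4614], [0.2951, 0.7107, 0.6386, -0.1985], [-0.2314, -0.5953, 0.7695, -1.1913], [0.0, 0.0, 0.0, 1.0]]}
wrist {'fov_y': 58.484, 'cx': 258.8767, 'cy': 189.4679, 'tool_from_camera': [[0.0005, 0.9615, 0.2747, 0.08], [1.0, -0.0004, -0.0006, 0.0001], [-0.0005, 0.2747, -0.9615, -0.1716], [0.0, 0.0, 0.0, 1.0]]}
{'time': 0.1, 'joint_positions': array([ 1.17293555e+00,  8.78830837e-02,  1.37209070e+00, -1.75199924e-05,
        1.68360488e+00, -1.03092660e-01]), 'qvel': array([ 0.00178354, -0.00202113, -0.00435515,  0.00157462, -0.00184424,
       -0.00021035]), 'joint_torque': array([ 1.81104890e-03, -3.41250515e+01, -3.03302479e+01,  7.20014283e-02,
        3.05209262e-02, -1.08559800e-04]), 'tool_pos': array([0.15960469, 0.5258326 , 0.21242642]), 'ee_rot': array([-3.13961539e+00, -1.87060931e-04,  2.84682240e+00]), 'wrist_force': array([-0.27017227, -0.70471091,  0.70107697]), 'wrist_torque': array([ 0.02236334, -0.03070502, -0.00716576]), 'width': 0.09420218698823891}
```

View pics/scene0.png

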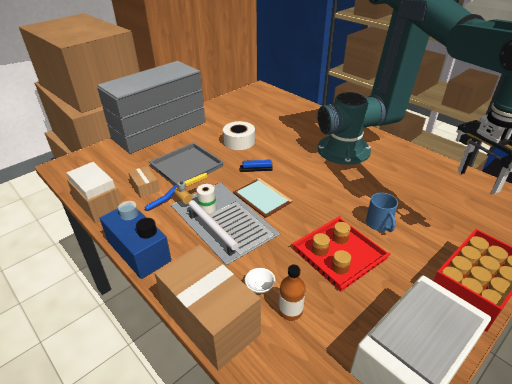

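View pics/side0.png

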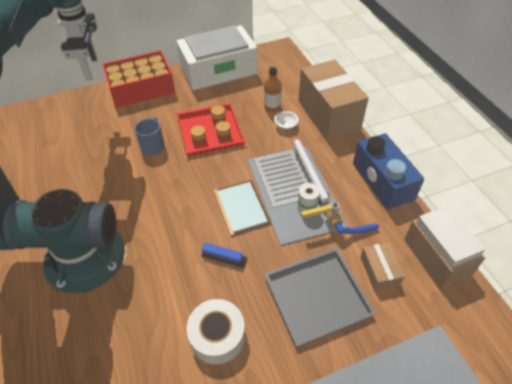

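View pics/wrist0.png

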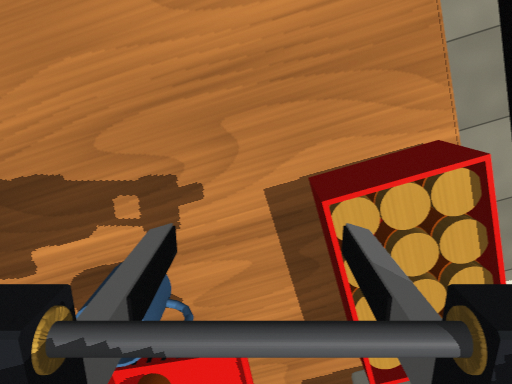

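```bash
python3 - <<'E'
import cv2
a=cv2.imread('pics/scene0.png'); b=cv2.imread('pics/side0.png')
cv2.imwrite('pics/sc_z.png',cv2.resize(a[130:300,130:400],None,fx=2.9,fy=2.9,interpolation=cv2.INTER_CUBIC))
cv2.imwrite('pics/si_z.png',cv2.resize(b[90:350,170:410],None,fx=2.3,fy=2.3,interpolation=cv2.INTER_CUBIC))
E
```

```text
(no output)
```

View pics/sc_z.png

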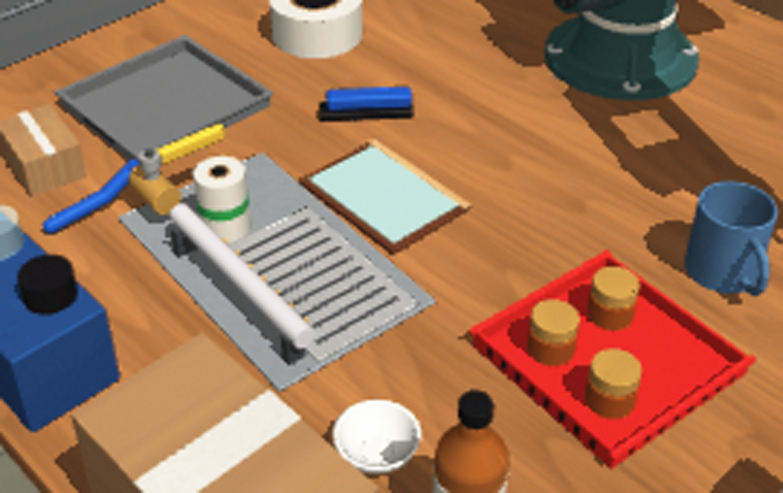

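View pics/si_z.png

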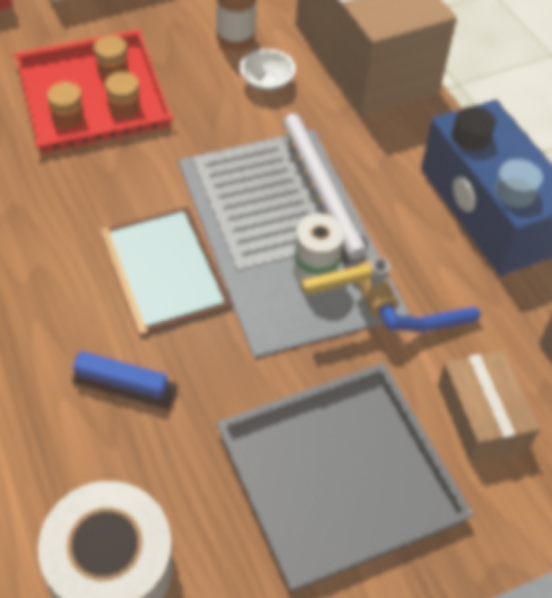

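```bash
cat >> look.py <<'E'
def ray(s,px,o=None):
    px=np.atleast_2d(np.array(px,float)); H,W=s['pixels'].shape[:2]
    f=H/2/np.tan(np.radians(s['fov_y']/2))
    d=np.c_[(px[:,0]-s['cx'])/f,-(px[:,1]-s['cy'])/f,-np.ones(len(px))]
    if 'camera_from_world' in s: T=np.linalg.inv(s['camera_from_world'])
    else:
        from scipy.spatial.transform import Rotation as R
        Tt=np.eye(4); Tt[:3,:3]=R.from_euler('xyz',o['ee_rot']).as_matrix(); Tt[:3,3]=o['tool_pos']
        T=Tt@s['tool_from_camera']
    return T[:3,3],d@T[:3,:3].T
def plane(s,px,z,o=None):
    c,d=ray(s,px,o); return c+d*((z-c[2])/d[:,2])[:,None]
E
python3 - <<'E'
from look import *
import pickle
S=pickle.load(open('scene0.pkl','rb'))[1]; D=pickle.load(open('side0.pkl','rb'))[1]
sc=lambda l:np.array(l)/2.9+130-.3
si=lambda l:np.array(l)/2.3+[170,90]-.3
for n,z,a,b in [
('crate',.022,[(58,92),(185,38),(270,97)],[(220,425),(382,368),(468,513),(292,588)]),
('board',.008,[(303,180),(375,142),(468,207),(395,248)],[(105,232),(185,212),(228,305),(145,330)]),
('base',.006,[(265,155),(435,300),(282,388),(122,218)],[(182,160),(315,132),(405,318),(257,355)]),
('basket',.022,[(608,253),(753,360),(612,465),(470,333)],[(15,55),(137,33),(170,125),(40,152)]),
('jars',.052,[(614,281),(553,316),(615,365)],[(64,92),(122,84),(110,47)]),
('roll',.086,[(219,170)],[(320,230)]),
('levertip',.091,[(222,128)],[(305,282)]),('pivot',.091,[(150,155)],[(378,266)]),
]:
    A=plane(S,sc(a),z)[:,:2];B=plane(D,si(b),z)[:,:2]
    print(n,'\n scene',A.round(3).tolist(),'\n side',B.round(3).tolist(),A.mean(0).round(3),B.mean(0).round(3))
E
```

```text
crate 
 scene [[0.622, -0.436], [0.423, -0.43], [0.43, -0.235]] 
 side [[0.423, -0.246], [0.623, -0.25], [0.622, -0.437], [0.42, -0.438]] [ 0.491 -0.367] [ 0.522 -0.343]
board 
 scene [[0.5, -0.089], [0.386, -0.084], [0.395, 0.081], [0.505, 0.073]] 
 side [[0.395, 0.073], [0.503, 0.065], [0.498, -0.093], [0.392, -0.088]] [ 0.447 -0.005] [ 0.447 -0.011]
base 
 scene [[0.5, -0.16], [0.531, 0.159], [0.725, 0.141], [0.695, -0.181]] 
 side [[0.534, 0.154], [0.726, 0.132], [0.689, -0.191], [0.502, -0.17]] [ 0.612 -0.011] [ 0.613 -0.019]
basket 
 scene [[0.356, 0.249], [0.379, 0.44], [0.578, 0.422], [0.551, 0.226]] 
 side [[0.377, 0.434], [0.562, 0.411], [0.538, 0.209], [0.355, 0.229]] [0.466 0.334] [0.458 0.321]
jars 
 scene [[0.415, 0.296], [0.498, 0.285], [0.506, 0.366]] 
 side [[0.415, 0.298], [0.495, 0.282], [0.504, 0.363]] [0.473 0.316] [0.471 0.314]
roll 
 scene [[0.617, -0.089]] 
 side [[0.62, -0.084]] [ 0.617 -0.089] [ 0.62  -0.084]
levertip 
 scene [[0.57, -0.143]] 
 side [[0.568, -0.149]] [ 0.57  -0.143] [ 0.568 -0.149]
pivot 
 scene [[0.659, -0.158]] 
 side [[0.656, -0.161]] [ 0.659 -0.158] [ 0.656 -0.161]
```

```bash
cat >> look.py <<'E'
from scipy.spatial.transform import Rotation as R
def goto(p,yaw,o=None):
    """tool-frame shift (cm) and z turn (deg) to reach world p with tool down and yaw"""
    o=o or robot.get_obs(); M=R.from_euler('xyz',o['ee_rot']); T=R.from_euler('xyz',[np.pi,0,yaw])
    d=M.inv().apply(np.array(p)-o['tool_pos'])*100; r=np.degrees((M.inv()*T).as_rotvec())
    print('t',round(float(o['time']),2),'pos',o['tool_pos'].round(4),'yaw',round(float(o['ee_rot'][2]),3),'w',round(float(o['width']),4),'F',np.round(o['wrist_force'],1))
    print('  shift cm (old axes)',d.round(2),'turn',r.round(2)); 
    # shift in new axes, if the turn is done first
    print('  shift if turned first',(T.inv().apply(np.array(p)-o['tool_pos'])*100).round(2)); return d,r
E
python3 - <<'E'
from look import *
import pickle
S=pickle.load(open('scene0.pkl','rb'))[1]; D=pickle.load(open('side0.pkl','rb'))[1]
print('mug',plane(S,[(381,205)],.09),'bottle',plane(S,[(293,270)],.16),'bowl',plane(S,[(260,277)],.03),plane(D,[(287,120)],.03), 'bottle',plane(D,[(274,70)],.16))
goto([.59,-.06,.32],np.pi-.097)
E
```

```text
mug [[0.29095483 0.34146768 0.09      ]] bottle [[0.70906596 0.3665451  0.16      ]] bowl [[0.70371095 0.25338044 0.03      ]] [[0.70947419 0.25044177 0.03      ]] bottle [[0.70566517 0.35698364 0.16      ]]
t 0.15 pos [0.1596 0.5259 0.2126] yaw 2.847 w 0.0938 F [-0.4 -0.3 -0.1]
  shift cm (old axes) [-58.2  -43.58 -10.68] turn [ -0.09  -0.02 -11.33]
  shift if turned first [-48.51 -54.15 -10.74]
```

Emit:
arm_command --plan '[0, 0, -5.4, 0, 0, -5.7, 0, 0, 0, -5.4, 0, 0, -5.7, 0, -4, -4.5, 0, 0, 0, 0, 0, -4, -4.5, 0, 0, 0, 0, 0, -4, -4.5, 0, 0, 0, 0, 0, -4, -4.5, 0, 0, 0, 0, 0, -4, -4.5, 0, 0, 0, 0, 0, -4, -4.5, 0, 0, 0, 0, 0]'

```text
time: 1.15
tool_pos: [0.3735, 0.2328, 0.3213]
ee_rot: [3.141, 0.0, 3.046]
wrist_force: [0.0, 1.0, -0.1]
width: 0.0942
```

Emit:
arm_command --plan '[-4, -4.5, 0, 0, 0, 0, 0, -4, -4.5, 0, 0, 0, 0, 0, -4, -4.5, 0, 0, 0, 0, 0, -4, -4.5, 0, 0, 0, 0, 0, -4, -4.5, 0, 0, 0, 0, 0, -4, -4.5, 0, 0, 0, 0, 0, 0, 0, 0, 0, 0, 0, 0.2, 0, 0, 0, 0, 0, 0, 0.2]'

```text
time: 2.15
tool_pos: [0.5857, -0.057, 0.3209]
ee_rot: [3.141, -0.002, 3.045]
wrist_force: [-0.8, -0.2, -0.4]
width: 0.0779
```

```bash
python3 - <<'E'
from look import *
import pickle
o,s=snap('wrist','w1.png'); pickle.dump((o,s),open('w1.pkl','wb'))
print(o['tool_pos'],o['ee_rot'],o['width'])
E
```

```text
[ 0.58568534 -0.05699747  0.32088171] [ 3.14090933e+00 -1.50344383e-03  3.04547494e+00] 0.07792154704443895
```

View pics/w1.png

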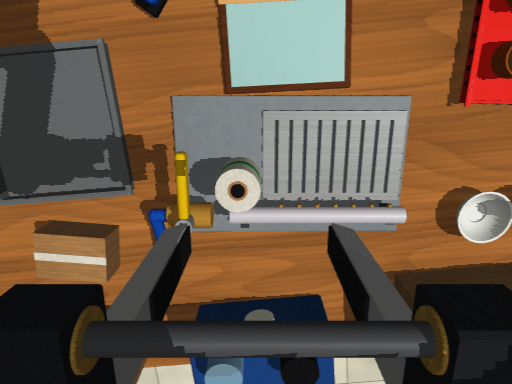

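```bash
python3 - <<'E'
from look import *
import pickle
o,s=pickle.load(open('w1.pkl','rb'))
P=lambda n,l,z: print(n,plane(s,l,z,o)[:,:2].round(4).tolist())
P('roll',[(237.5,190)],.086)
P('base',[(173,97),(411,97),(402,230)],.006)
P('plate',[(262,111),(409,111),(402,201)],.009)
P('lever',[(183,222),(181,153)],.091)
P('pipe top ends',[(230,216),(406,215)],.043)
P('board',[(349,82),(229,92)],.008)
P('crate',[(131,190),(102,39)],.022)
E
```

```text
roll [[0.6195, -0.0863]]
base [[0.5017, -0.1666], [0.5328, 0.1581], [0.729, 0.1494]]
plate [[0.5318, -0.047], [0.5511, 0.1545], [0.6811, 0.1473]]
lever [[0.653, -0.1584], [0.5666, -0.1472]]
pipe top ends [[0.6679, -0.1048], [0.69, 0.1394]]
board [[0.505, 0.0734], [0.5025, -0.0893]]
crate [[0.6228, -0.2433], [0.423, -0.2407]]
```

```bash
python3 - <<'E'
import cv2
a=cv2.imread('pics/w1.png')
cv2.imwrite('pics/w1z.png',cv2.resize(a[80:245,160:420],None,fx=3,fy=3,interpolation=cv2.INTER_NEAREST))
E
```

```text
(no output)
```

View pics/w1z.png

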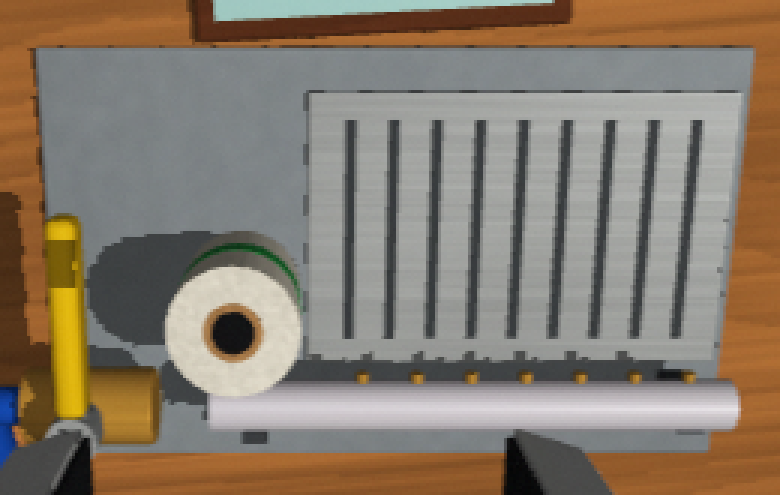

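```bash
python3 - <<'E'
from look import *
import pickle
o,s=pickle.load(open('w1.pkl','rb'))
z=lambda l:np.array(l)/3.+[160,80]-.33
g=lambda l,h:plane(s,z(l),h,o)[:,:2]
b=g([(37,48),(752,48),(708,452)],.006); p=g([(310,93),(742,93),(714,360),(308,358)],.009)
e=p[1]-p[0]; yaw=-np.arctan2(e[0],e[1]); e2=b[1]-b[0]; print('yaw',yaw,-np.arctan2(e2[0],e2[1]))
print('plate mid',p.mean(0),[np.linalg.norm(p[i]-p[(i+1)%4]).round(4) for i in range(4)])
c=(b[0]+b[2])/2; print('base',c,np.linalg.norm(b[1]-b[0]),np.linalg.norm(b[1]-b[2]))
yaw=(yaw-np.arctan2(e2[0],e2[1]))/2; Rm=np.array([[np.cos(yaw),-np.sin(yaw)],[np.sin(yaw),np.cos(yaw)]])
f=lambda q:((q-c)@Rm).round(4)
print('plate in st',f(p.mean(0)),f(p));L=g([(63,216),(72,418),(50,418)],.091);print('lever',L,f(L)); d=L[1]-L[0]
pp=g([(208,410),(740,405)],.043);print('pipe',pp,f(pp)); r=g([(233,331)],.086); print('roll',r,f(r))
E
```

```text
yaw -0.09563445394692315 -0.0955864748216097
plate mid [0.60464224 0.04720568] [np.float64(0.1983), np.float64(0.1285), np.float64(0.2002), np.float64(0.1274)]
base [ 0.61421574 -0.01395115] 0.32629050789899366 0.19844870435116957
plate in st [-0.0154  0.06  ] [[-0.0793 -0.0394]
 [-0.0793  0.1589]
 [ 0.0491  0.1603]
 [ 0.048  -0.0399]]
lever [[ 0.56495104 -0.14730415]
 [ 0.64910369 -0.1569145 ]
 [ 0.64822677 -0.16601943]] [[-0.0363 -0.1374]
 [ 0.0484 -0.139 ]
 [ 0.0484 -0.1481]]
pipe [[ 0.66830824 -0.10626482]
 [ 0.68953086  0.13985677]] [[ 0.0627 -0.0867]
 [ 0.0603  0.1603]]
roll [[ 0.61950835 -0.08648877]] [[ 0.0122 -0.0717]]
```

```bash
python3 - <<'E'
from look import *
goto([.6195,-.0865,.054],np.pi-.0956)
E
```

```text
t 2.2 pos [ 0.5855 -0.0564  0.3217] yaw 3.047 w 0.0761 F [ 0.1 -0.3  0.6]
  shift cm (old axes) [-3.67 -2.69 26.76] turn [ 0.03 -0.01  0.03]
  shift if turned first [-3.67 -2.68 26.77]
```

Emit:
arm_command --plan '[-3.7, -2.7, 2, 0, 0, 0, 0.24, 0, 0, 5, 0, 0, 0, 0.24, 0, 0, 5, 0, 0, 0, 0.24, 0, 0, 4, 0, 0, 0, 0.24, 0, 0, 0, 0, 0, 0, 0.24, 0, 0, 0, 0, 0, 0, 0.24]'

```text
time: 2.95
tool_pos: [0.621, -0.0868, 0.1644]
ee_rot: [-3.141, 0.004, 3.047]
wrist_force: [-0.2, -1.0, 0.9]
width: 0.0713
```

```bash
python3 - <<'E'
from look import *
goto([.6195,-.0865,.054],np.pi-.0956)
o,s=snap('wrist','w2.png')
E
```

```text
t 2.95 pos [ 0.621  -0.0868  0.1644] yaw 3.047 w 0.0713 F [-0.2 -1.   0.9]
  shift cm (old axes) [ 0.2   0.02 11.04] turn [-0.02  0.23  0.07]
  shift if turned first [1.500e-01 1.000e-02 1.104e+01]
```

View pics/w2.png

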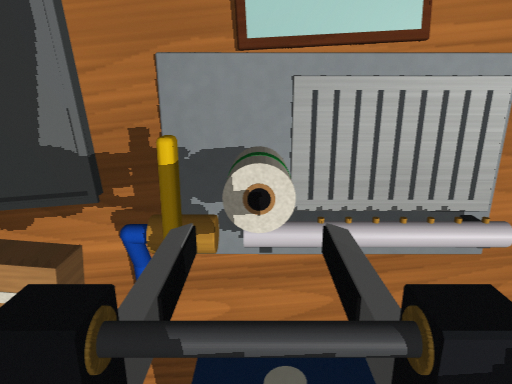

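```bash
python3 - <<'E'
from look import *
o,s=snap('wrist','w3.png')
print(plane(s,[(259,199)],.086,o), o['tool_pos'])
E
```

```text
[[ 0.6212515  -0.08688194  0.086     ]] [ 0.6215022  -0.08714782  0.16518394]
```

Emit:
arm_command --plan '[0.1, 0, 4, 0, 0, 0, 0.24, 0, 0, 4, 0, 0, 0, 0.24, 0, 0, 3, 0, 0, 0, 0.24, 0, 0, 0, 0, 0, 0, 0.24, 0, 0, 0, 0, 0, 0, 0.6, 0, 0, 0, 0, 0, 0, 0.6, 0, 0, 0, 0, 0, 0, 0.6, 0, 0, 0, 0, 0, 0, 0.6]'

```text
time: 4.05
tool_pos: [0.6211, -0.0877, 0.0546]
ee_rot: [-3.141, 0.005, 3.046]
wrist_force: [0.1, 0.9, 6.8]
width: 0.0558
```

Emit:
arm_command --plan '[0, 0, -3, 0, 0, 0, 0.6, 0, 0, -3, 0, 0, 0, 0.6, 4.5, 1.6, 0, 0, 0, 0, 0.6, 4.5, 1.6, 0, 0, 0, 0, 0.6, 4.5, 1.6, 0, 0, 0, 0, 0.6, 4.5, 1.5, 0, 0, 0, 0, 0.6, 0, 0, 0, 0, 0, 0, 0.6, 0, 0, 0, 0, 0, 0, 0.6]'

```text
time: 5.05
tool_pos: [0.4467, -0.0078, 0.112]
ee_rot: [-3.141, 0.002, 3.046]
wrist_force: [0.5, -0.6, -2.2]
width: 0.0556
```

```bash
python3 - <<'E'
from look import *
goto([.447,-.008,.058],np.pi-.0956)
o,s=snap('scene','s3.png');snap('side','d3.png')
E
```

```text
t 5.05 pos [ 0.4467 -0.0078  0.112 ] yaw 3.046 w 0.0556 F [ 0.5 -0.6 -2.2]
  shift cm (old axes) [-0.02 -0.02  5.4 ] turn [-0.02  0.11 -0.01]
  shift if turned first [-0.03 -0.02  5.4 ]
```

View pics/s3.png

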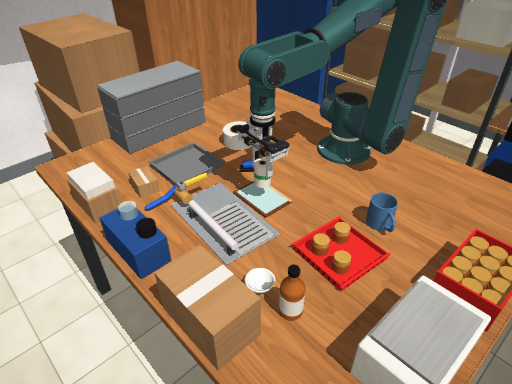

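Emit:
arm_command --plan '[0, 0, 3, 0, 0, 0, 0.6, 0, 0, 2, 0, 0, 0, 0.6, 0, 0, 0.5, 0, 0, 0, 0.6, 0, 0, 0, 0, 0, 0, 0.6, 0, 0, 0, 0, 0, 0, 0.1, 0, 0, 0, 0, 0, 0, 0.1, 0, 0, 0, 0, 0, 0, 0.1, 0, 0, 0, 0, 0, 0, 0.1]'

```text
time: 6.15
tool_pos: [0.4462, -0.0075, 0.0566]
ee_rot: [3.142, 0.0, 3.046]
wrist_force: [1.2, -0.1, 0.4]
width: 0.0843
```

Emit:
arm_command --plan '[0, 0, -4, 0, 0, 0, 0.1, 0, 0, -5, 0, 0, 0, 0.1, 0, 0, -6, 0, 0, 0, 0.1, 0, 0, 0, 0, 0, 0, 0.1, 0, 0, 0, 0, 0, 0, 0.3]'

```text
time: 6.78
tool_pos: [0.4458, -0.0075, 0.2061]
ee_rot: [3.142, -0.0, 3.046]
wrist_force: [-0.5, -0.2, -1.1]
width: 0.0782
```

```bash
python3 - <<'E'
from look import *
import pickle
goto([.42,.30,.22],np.pi)
for n in ['scene','side']:
    o,s=snap(n,n+'4.png'); pickle.dump((o,s),open(n+'4.pkl','wb'))
    a=cv2.imread('pics/'+n+'4.png')
    a=a[130:300,130:400] if n=='scene' else a[90:350,170:410]
    cv2.imwrite('pics/%s4z.png'%n,cv2.resize(a,None,fx=2.9 if n=='scene' else 2.3,fy=2.9 if n=='scene' else 2.3))
E
```

```text
t 6.78 pos [ 0.4458 -0.0075  0.2061] yaw 3.046 w 0.0782 F [-0.5 -0.2 -1.1]
  shift cm (old axes) [ 5.51 30.36 -1.39] turn [ 0.   -0.01 -5.49]
  shift if turned first [ 2.58 30.75 -1.39]
```

View pics/scene4z.png

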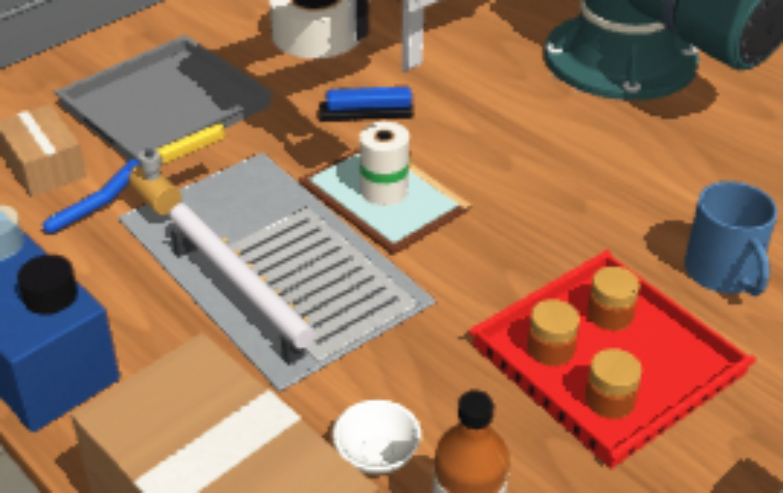

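View pics/side4z.png

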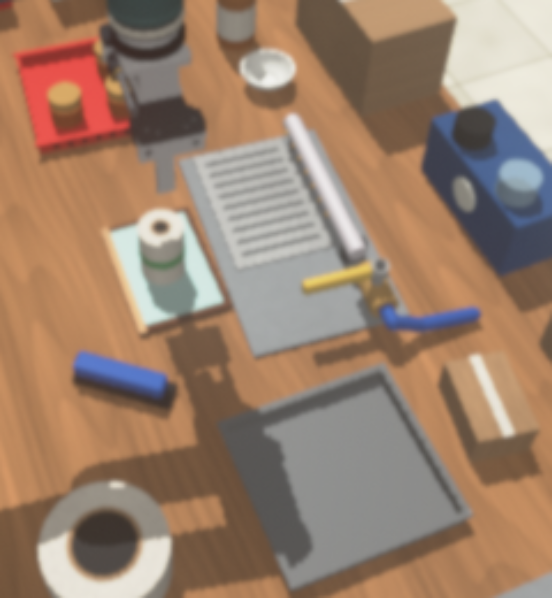

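Emit:
arm_command --plan '[0.3, 5.6, -0.8, 0, 0, 0, 0.3, 0.3, 5.6, -0.8, 0, 0, 0, 0.3, 0.3, 5.6, -0.8, 0, 0, 0, 0.3, 0.3, 5.6, -0.7, 0, 0, 0, 0.3, 0.3, 5.6, -0.7, 0, 0, 0, 0.3, 0.3, 5.6, -0.7, 0, 0, 10, 0.3, 0, 0, 0, 0, 0, 10, 0.3, 0, 0, 0, 0, 0, 10, 0.3]'

```text
time: 7.88
tool_pos: [0.4593, 0.3293, 0.2486]
ee_rot: [-3.137, -0.002, 2.518]
wrist_force: [-0.1, -0.5, -0.7]
width: 0.0659
```

Emit:
arm_command --plan '[0, 0, 0, 0, 0, 10, 0.3, 0, 0, 0, 0, 0, 10, 0.3, 0, 0, 0, 0, 0, 10, 0.3, 0, 0, 0, 0, 0, 10, 0.3, 0, 0, 0, 0, 0, 10, 0.3, 0, 0, 0, 0, 0, 10, 0.3, 0, 0, 0, 0, 0, 0, 0.3]'

```text
time: 8.75
tool_pos: [0.4597, 0.3283, 0.2493]
ee_rot: [-3.138, 0.002, 1.477]
wrist_force: [-0.1, -1.4, 0.5]
width: 0.0658
```

```bash
python3 - <<'E'
from look import *
import pickle
goto([.46,.33,.25],1.475)
o,s=snap('wrist','w5.png'); pickle.dump((o,s),open('w5.pkl','wb'))
E
```

```text
t 8.75 pos [0.4597 0.3283 0.2493] yaw 1.477 w 0.0658 F [-0.1 -1.4  0.5]
  shift cm (old axes) [ 0.18  0.02 -0.07] turn [-0.18  0.13  0.11]
  shift if turned first [ 0.18  0.02 -0.07]
```

View pics/w5.png

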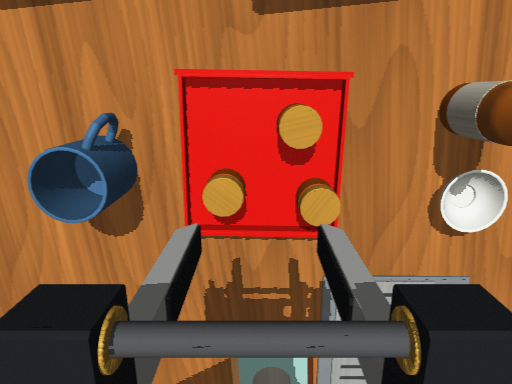

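```bash
cat >> look.py <<'E'
def lids(s,z,o=None,amin=150,amax=6000):
    h=cv2.cvtColor(s['pixels'],cv2.COLOR_RGB2HSV)
    m=cv2.inRange(h,(15,90,120),(28,220,255)); m=cv2.morphologyEx(m,cv2.MORPH_OPEN,np.ones((5,5)))
    out=[]
    for c in cv2.findContours(m,cv2.RETR_EXTERNAL,cv2.CHAIN_APPROX_NONE)[0]:
        if amin<cv2.contourArea(c)<amax:
            (x,y),r=cv2.minEnclosingCircle(c); out.append((round(x,1),round(y,1),round(r,1),plane(s,[(x,y)],z,o)[0].round(4).tolist()))
    return out
E
python3 - <<'E'
from look import *
import pickle
o,s=pickle.load(open('w5.pkl','rb'))
for l in lids(s,.052,o): print(l)
print(plane(s,[(224,195),(320,205),(300,126)],.052,o).round(4).tolist())
print('rim',plane(s,[(178,73),(351,75),(336,232),(187,232)],.022,o).round(4).tolist())
E
```

```text
(320.3, 205.8, 21.0, [0.5244, 0.2773, 0.052])
(222.8, 195.1, 20.8, [0.4158, 0.3, 0.052])
(299.5, 126.4, 22.1, [0.5063, 0.3683, 0.052])
[[0.4172, 0.3001, 0.052], [0.5241, 0.2783, 0.052], [0.5069, 0.3687, 0.052]]
rim [[0.3796, 0.4356, 0.022], [0.5694, 0.4157, 0.022], [0.5471, 0.2301, 0.022], [0.3609, 0.2473, 0.022]]
```

Emit:
arm_command --plan '[-3.2, -4, 2, 0, 0, 0, 0.3, 0, 0, 6, 0, 0, 0, 0.3, 0, 0, 6, 0, 0, 0, 0.3, 0, 0, 3, 0, 0, 0, 0.3, 0, 0, 2, 0, 0, 0, 0.3, 0, 0, 0, 0, 0, 0, 0.3, 0, 0, 0, 0, 0, 0, 0.3]'

```text
time: 9.68
tool_pos: [0.4178, 0.3009, 0.0622]
ee_rot: [3.141, -0.001, 1.476]
wrist_force: [-0.2, -0.6, 0.1]
width: 0.0659
```

```bash
python3 - <<'E'
from look import *
import pickle
goto([.4165,.30,.034],1.475)
o,s=snap('wrist','w6.png'); print(lids(s,.052,o))
E
```

```text
t 9.68 pos [0.4178 0.3009 0.0622] yaw 1.476 w 0.0659 F [-0.2 -0.6  0.1]
  shift cm (old axes) [-0.1  -0.13  2.82] turn [ 0.05 -0.04  0.06]
  shift if turned first [-0.1  -0.13  2.82]
[(441.7, 256.2, 41.6, [0.5232, 0.2786, 0.052]), (253.8, 237.3, 40.9, [0.4151, 0.3009, 0.052])]
```

View pics/w6.png

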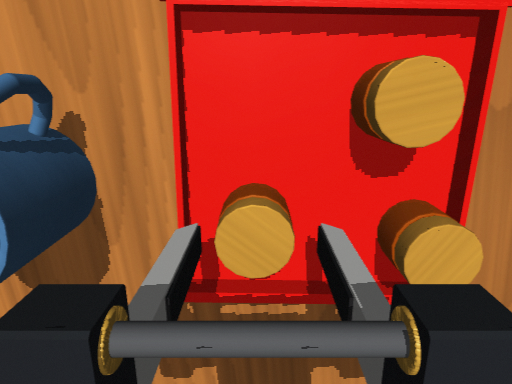

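Emit:
arm_command --plan '[0, -0.2, 1.4, 0, 0, 0, 0.3, 0, 0, 1.4, 0, 0, 0, 0.3, 0, 0, 0, 0, 0, 0, 0.3, 0, 0, 0, 0, 0, 0, 0.7, 0, 0, 0, 0, 0, 0, 0.7, 0, 0, 0, 0, 0, 0, 0.7, 0, 0, 0, 0, 0, 0, 0.7]'

```text
time: 10.6
tool_pos: [0.4158, 0.301, 0.0339]
ee_rot: [3.141, -0.001, 1.475]
wrist_force: [0.2, 1.0, 1.4]
width: 0.0473
```

Emit:
arm_command --plan '[0, 0, -3, 0, 0, 0, 0.7, 0, 0, -4, 0, 0, 0, 0.7, 0, 0, -3, 0, 0, 0, 0.7, 0, 0, 0, 0, 0, 0, 0.7]'

```text
time: 11.1
tool_pos: [0.417, 0.3017, 0.1363]
ee_rot: [3.136, -0.004, 1.475]
wrist_force: [1.1, 0.1, -1.3]
width: 0.0469
```

```bash
cat >> look.py <<'E'
pm=np.array([.6046,.0472]); SR=np.array([[np.cos(.0956),np.sin(.0956)],[-np.sin(.0956),np.cos(.0956)]])
def plate(x,y): return pm+SR@[x,y]
E
python3 - <<'E'
from look import *
for y in (-.06,0,.06): print(plate(-.012,y))
p=plate(-.012,-.06); goto([p[0],p[1],.041],1.475)
E
```

```text
[ 0.58692753 -0.01138057]
[0.59265479 0.04834545]
[0.59838206 0.10807148]
t 11.1 pos [0.417  0.3017 0.1363] yaw 1.475 w 0.0469 F [ 1.1  0.1 -1.3]
  shift cm (old axes) [-29.58  19.86   9.52] turn [ 0.3  -0.21  0.  ]
  shift if turned first [-29.54  19.91   9.53]
```

Emit:
arm_command --plan '[-4.2, 2.8, 0, 0, 0, 0, 0.7, -4.2, 2.8, 0, 0, 0, 0, 0.7, -4.2, 2.8, 0, 0, 0, 0, 0.7, -4.2, 2.8, 0, 0, 0, 0, 0.7, -4.2, 2.8, 0, 0, 0, 0, 0.7, -4.2, 2.8, 0, 0, 0, 0, 0.7, -4.3, 2.9, 0, 0, 0, 0, 0.7, 0, 0, 0, 0, 0, 0, 0.7]'

```text
time: 12.1
tool_pos: [0.5831, -0.0148, 0.1304]
ee_rot: [-3.138, 0.001, 1.47]
wrist_force: [-0.1, 0.9, -1.1]
width: 0.0472
```

```bash
python3 - <<'E'
from look import *
p=plate(-.012,-.06); goto([p[0],p[1],.040],1.475)
E
```

```text
t 12.1 pos [ 0.5831 -0.0148  0.1304] yaw 1.47 w 0.0472 F [-0.1  0.9 -1.1]
  shift cm (old axes) [0.39 0.38 9.04] turn [-0.23  0.04 -0.28]
  shift if turned first [0.38 0.34 9.04]
```

Emit:
arm_command --plan '[0.1, 0.1, 4, 0, 0, 0, 0.7, 0, 0, 3, 0, 0, 0, 0.7, 0, 0, 0, 0, 0, 0, 0.7, 0, 0, 0, 0, 0, 0, 0.7]'

```text
time: 12.6
tool_pos: [0.5844, -0.0101, 0.064]
ee_rot: [3.141, -0.0, 1.476]
wrist_force: [0.2, -0.3, -1.4]
width: 0.0468
```

```bash
python3 - <<'E'
from look import *
p=plate(-.012,-.06); goto([p[0],p[1],.040],1.475)
E
```

```text
t 12.6 pos [ 0.5844 -0.0101  0.064 ] yaw 1.476 w 0.0468 F [ 0.2 -0.3 -1.4]
  shift cm (old axes) [-0.11  0.26  2.4 ] turn [ 0.03 -0.02  0.04]
  shift if turned first [-0.11  0.26  2.4 ]
```

Emit:
arm_command --plan '[-0.1, 0.2, 1.4, 0, 0, 0, 0.7, 0, 0, 1, 0, 0, 0, 0.7, 0, 0, 0, 0, 0, 0, 0.7, 0, 0, 0, 0, 0, 0, 0.3, 0, 0, 0, 0, 0, 0, 0.3, 0, 0, 0, 0, 0, 0, 0.3, 0, 0, -3, 0, 0, 0, 0.3, 0, 0, -5, 0, 0, 0, 0.3]'

```text
time: 13.6
tool_pos: [0.5846, -0.0118, 0.118]
ee_rot: [-3.136, -0.0, 1.475]
wrist_force: [0.4, -0.3, 0.2]
width: 0.0661
```

```bash
python3 - <<'E'
from look import *
goto([.5235,.2785,.16],1.475)
o,s=snap('wrist','w7.png'); print(lids(s,.057,o))
E
```

```text
t 13.6 pos [ 0.5846 -0.0118  0.118 ] yaw 1.475 w 0.0661 F [ 0.4 -0.3  0.2]
  shift cm (old axes) [28.31 -8.88 -4.14] turn [-0.31 -0.01 -0.01]
  shift if turned first [28.31 -8.86 -4.2 ]
[(260.9, 212.0, 31.9, [0.5856, -0.0149, 0.057]), (21.0, 146.0, 46.8, [0.4269, 0.0479, 0.057])]
```

View pics/w7.png

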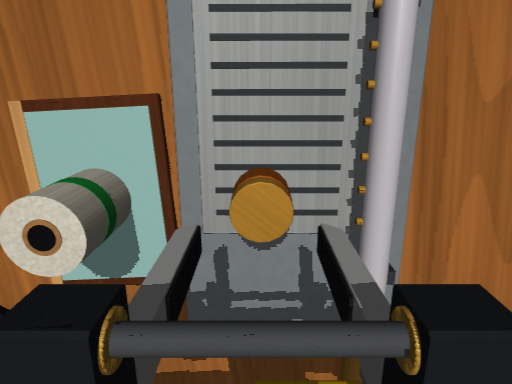

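Emit:
arm_command --plan '[4.7, -1.5, -1, 0, 0, 0, 0.3, 4.7, -1.5, -1, 0, 0, 0, 0.3, 4.7, -1.5, -1, 0, 0, 0, 0.3, 4.7, -1.5, -1, 0, 0, 0, 0.3, 4.7, -1.5, 0, 0, 0, 0, 0.3, 4.8, -1.4, 0, 0, 0, 0, 0.3, 0, 0, 0, 0, 0, 0, 0.3, 0, 0, 0, 0, 0, 0, 0.3]'

```text
time: 14.65
tool_pos: [0.5249, 0.2779, 0.1595]
ee_rot: [3.141, 0.001, 1.475]
wrist_force: [-0.6, 0.4, 0.6]
width: 0.0661
```

```bash
python3 - <<'E'
from look import *
o,s=snap('wrist','w8.png'); print(lids(s,.052,o))
goto([.5235,.2785,.034],1.475)
E
```

```text
[(165.5, 370.5, 13.3, [0.4147, 0.1004, 0.052]), (258.0, 190.6, 27.5, [0.5243, 0.2775, 0.052]), (225.1, 81.1, 31.0, [0.5073, 0.368, 0.052])]
t 14.7 pos [0.525  0.2773 0.1595] yaw 1.474 w 0.0658 F [ 0.2 -0.5 -0.8]
  shift cm (old axes) [ 0.11 -0.17 12.55] turn [ 0.02  0.03 -0.05]
  shift if turned first [ 0.1  -0.17 12.55]
```

View pics/w8.png

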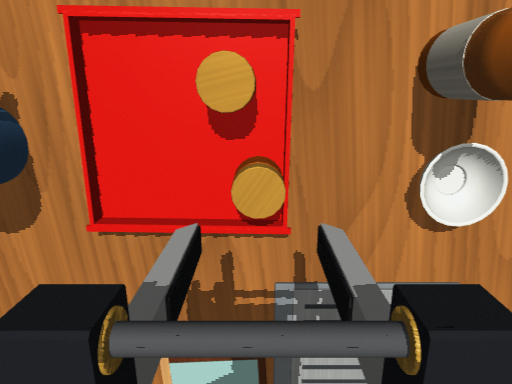

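Emit:
arm_command --plan '[0, -0.1, 5, 0, 0, 0, 0.3, 0, 0, 4, 0, 0, 0, 0.3, 0, 0, 2.5, 0, 0, 0, 0.3, 0, 0, 1, 0, 0, 0, 0.3, 0, 0, 0, 0, 0, 0, 0.3, 0, 0, 0, 0, 0, 0, 0.7, 0, 0, 0, 0, 0, 0, 0.7, 0, 0, 0, 0, 0, 0, 0.7]'

```text
time: 15.7
tool_pos: [0.5243, 0.2787, 0.036]
ee_rot: [3.14, -0.001, 1.475]
wrist_force: [0.1, -0.3, 3.5]
width: 0.0465
```

Emit:
arm_command --plan '[0, 0, 0, 0, 0, 0, 0.7, 0, 0, -3, 0, 0, 0, 0.7, 0, 0, -4, 0, 0, 0, 0.7, 0, 0, -3, 0, 0, 0, 0.7, 0, 0, 0, 0, 0, 0, 0.7]'

```text
time: 16.32
tool_pos: [0.5254, 0.2791, 0.1373]
ee_rot: [3.136, -0.003, 1.475]
wrist_force: [-0.0, 0.2, -0.6]
width: 0.0466
```

```bash
python3 - <<'E'
from look import *
p=plate(-.012,.0); goto([p[0],p[1],.041],1.475)
E
```

```text
t 16.32 pos [0.5254 0.2791 0.1373] yaw 1.475 w 0.0466 F [-0.   0.2 -0.6]
  shift cm (old axes) [-22.36   8.84   9.61] turn [ 0.32 -0.17  0.01]
  shift if turned first [-22.33   8.9    9.63]
```

Emit:
arm_command --plan '[-4.4, 1.8, 0, 0, 0, 0, 0.7, -4.4, 1.8, 0, 0, 0, 0, 0.7, -4.5, 1.8, 0, 0, 0, 0, 0.7, -4.5, 1.8, 0, 0, 0, 0, 0.7, -4.5, 1.7, 0, 0, 0, 0, 0.7, 0, 0, 3, 0, 0, 0, 0.7, 0, 0, 0, 0, 0, 0, 0.7, 0, 0, 0, 0, 0, 0, 0.7]'

```text
time: 17.32
tool_pos: [0.5904, 0.0483, 0.1036]
ee_rot: [-3.14, -0.0, 1.476]
wrist_force: [0.0, -0.2, -0.7]
width: 0.047
```

```bash
python3 - <<'E'
from look import *
p=plate(-.012,.0); goto([p[0],p[1],.042],1.475)
E
```

```text
t 17.32 pos [0.5904 0.0483 0.1036] yaw 1.476 w 0.047 F [ 0.  -0.2 -0.7]
  shift cm (old axes) [0.02 0.23 6.16] turn [-0.11 -0.    0.04]
  shift if turned first [0.02 0.22 6.16]
```

Emit:
arm_command --plan '[0, 0.2, 3, 0, 0, 0, 0.7, 0, 0, 2, 0, 0, 0, 0.7, 0, 0, 1.1, 0, 0, 0, 0.7, 0, 0, 0, 0, 0, 0, 0.7, 0, 0, 0, 0, 0, 0, 0.7, 0, 0, 0, 0, 0, 0, 0.3, 0, 0, 0, 0, 0, 0, 0.3, 0, 0, 0, 0, 0, 0, 0.3]'

```text
time: 18.32
tool_pos: [0.5933, 0.0476, 0.044]
ee_rot: [3.141, -0.0, 1.475]
wrist_force: [0.8, 0.3, 0.0]
width: 0.066
```

Emit:
arm_command --plan '[0, 0, -4, 0, 0, 0, 0.3, 0, 0, -6, 0, 0, 0, 0.3, 0, 0, -2, 0, 0, 0, 0.3, 0, 0, 0, 0, 0, 0, 0.3]'

```text
time: 18.82
tool_pos: [0.5944, 0.0476, 0.1663]
ee_rot: [3.136, -0.001, 1.475]
wrist_force: [0.4, 0.4, -1.0]
width: 0.0657
```

```bash
python3 - <<'E'
from look import *
o,s=snap('wrist','w9.png'); print(lids(s,.057,o))
goto([.507,.3683,.16],1.475)
E
```

```text
[(342.5, 372.0, 17.4, [0.6607, -0.1505, 0.057]), (254.9, 256.5, 25.4, [0.5856, -0.0146, 0.057]), (258.0, 192.0, 26.9, [0.5942, 0.0455, 0.057]), (59.5, 205.5, 43.1, [0.4231, 0.0499, 0.057])]
t 18.88 pos [0.5932 0.0476 0.1638] yaw 1.475 w 0.0656 F [ 0.2 -0.3 -0.5]
  shift cm (old axes) [ 31.1  -11.65   0.37] turn [ 0.07 -0.01 -0.01]
  shift if turned first [ 31.1  -11.65   0.38]
```

View pics/w9.png

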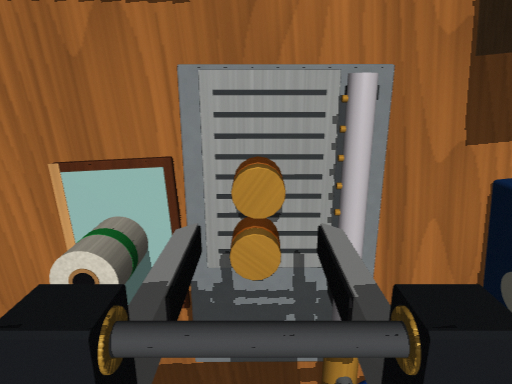

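Emit:
arm_command --plan '[4.4, -1.6, 0, 0, 0, 0, 0.3, 4.4, -1.6, 0, 0, 0, 0, 0.3, 4.4, -1.7, 0, 0, 0, 0, 0.3, 4.4, -1.7, 0, 0, 0, 0, 0.3, 4.5, -1.7, 0, 0, 0, 0, 0.3, 4.5, -1.7, 0, 0, 0, 0, 0.3, 4.5, -1.7, 0, 0, 0, 0, 0.3, 0, 0, 0, 0, 0, 0, 0.3]'

```text
time: 19.88
tool_pos: [0.5038, 0.3707, 0.1602]
ee_rot: [-3.137, 0.002, 1.48]
wrist_force: [-0.5, -1.3, 0.3]
width: 0.0663
```

Emit:
arm_command --plan '[0, 0, 3, 0, 0, 0, 0.3, 0, 0, 0, 0, 0, 0, 0.3]'

```text
time: 20.12
tool_pos: [0.5043, 0.3661, 0.1286]
ee_rot: [-3.134, 0.006, 1.474]
wrist_force: [-0.1, -1.4, 0.4]
width: 0.0659
```

```bash
python3 - <<'E'
from look import *
o,s=snap('wrist','w10.png'); print(lids(s,.052,o))
goto([.507,.3683,.035],1.475)
E
```

```text
[(262.9, 196.0, 30.8, [0.5073, 0.3696, 0.052])]
t 20.18 pos [0.5053 0.3667 0.1307] yaw 1.474 w 0.0659 F [ 0.6  0.  -0. ]
  shift cm (old axes) [0.21 0.2  9.57] turn [-0.26  0.21 -0.06]
  shift if turned first [0.18 0.16 9.57]
```

View pics/w10.png

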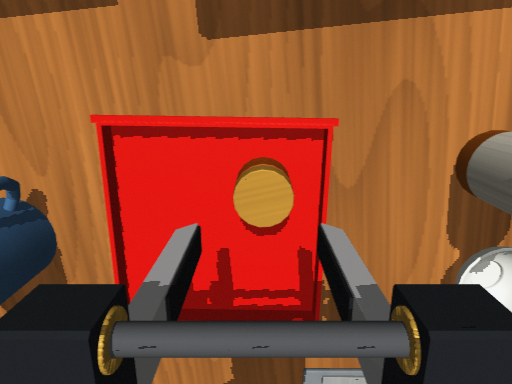

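Emit:
arm_command --plan '[0.2, 0.2, 4, 0, 0, 0, 0.3, 0, 0, 3.5, 0, 0, 0, 0.3, 0, 0, 2, 0, 0, 0, 0.3, 0, 0, 0, 0, 0, 0, 0.3, 0, 0, 0, 0, 0, 0, 0.3, 0, 0, 0, 0, 0, 0, 0.7, 0, 0, 0, 0, 0, 0, 0.7, 0, 0, 0, 0, 0, 0, 0.7]'

```text
time: 21.18
tool_pos: [0.5089, 0.3707, 0.0397]
ee_rot: [3.14, -0.001, 1.475]
wrist_force: [-1.3, 0.1, 2.9]
width: 0.0466
```

Emit:
arm_command --plan '[0, 0, 0, 0, 0, 0, 0.7, 0, 0, -3, 0, 0, 0, 0.7, 0, 0, -4, 0, 0, 0, 0.7, 0, 0, -3, 0, 0, 0, 0.7, 0, 0, 0, 0, 0, 0, 0.7]'

```text
time: 21.8
tool_pos: [0.5099, 0.371, 0.1413]
ee_rot: [3.137, -0.003, 1.475]
wrist_force: [-0.9, 0.2, -0.6]
width: 0.0468
```

```bash
python3 - <<'E'
from look import *
p=plate(-.012,.06); goto([p[0],p[1],.041],1.475)
E
```

```text
t 21.8 pos [0.5099 0.371  0.1413] yaw 1.475 w 0.0468 F [-0.9  0.2 -0.6]
  shift cm (old axes) [-25.36  11.27   9.99] turn [ 0.28 -0.2  -0.  ]
  shift if turned first [-25.33  11.32  10.03]
```

Emit:
arm_command --plan '[-5, 2.2, 0, 0, 0, 0, 0.7, -5, 2.2, 0, 0, 0, 0, 0.7, -5.1, 2.3, 0, 0, 0, 0, 0.7, -5.1, 2.3, 0, 0, 0, 0, 0.7, -5.1, 2.3, 0, 0, 0, 0, 0.7, 0, 0, 3, 0, 0, 0, 0.7, 0, 0, 0, 0, 0, 0, 0.7, 0, 0, 0, 0, 0, 0, 0.7]'

```text
time: 22.8
tool_pos: [0.5961, 0.1081, 0.1075]
ee_rot: [-3.14, 0.0, 1.476]
wrist_force: [-0.1, 0.7, 0.2]
width: 0.0467
```

```bash
python3 - <<'E'
from look import *
p=plate(-.012,.06); goto([p[0],p[1],.0455],1.475)
o,s=snap('wrist','w11.png')
E
```

```text
t 22.8 pos [0.5961 0.1081 0.1075] yaw 1.476 w 0.0467 F [-0.1  0.7  0.2]
  shift cm (old axes) [0.02 0.24 6.2 ] turn [-0.11  0.01  0.04]
  shift if turned first [0.02 0.23 6.2 ]
```

View pics/w11.png

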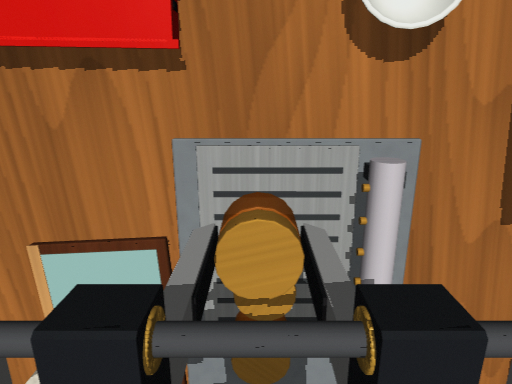

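Emit:
arm_command --plan '[0, 0.2, 3, 0, 0, 0, 0.7, 0, 0, 2, 0, 0, 0, 0.7, 0, 0, 1.1, 0, 0, 0, 0.7, 0, 0, 0, 0, 0, 0, 0.7, 0, 0, 0, 0, 0, 0, 0.7, 0, 0, 0, 0, 0, 0, 0.3, 0, 0, 0, 0, 0, 0, 0.3, 0, 0, 0, 0, 0, 0, 0.3]'

```text
time: 23.85
tool_pos: [0.599, 0.1074, 0.048]
ee_rot: [3.141, -0.0, 1.475]
wrist_force: [-0.1, -0.3, -0.2]
width: 0.0658
```

Emit:
arm_command --plan '[0, 0, -4, 0, 0, 0, 0.3, 0, 0, -6, 0, 0, 0, 0.3, 0, 0, -5, 0, 0, 0, 1, -4, 0, -5, 0, 0, 0, 1, -5, 0, 0, 0, 0, 0, 1, -5, 0, 0, 0, 0, 0, 1, 0, 0, 0, 0, 0, 0, 1]'

```text
time: 24.72
tool_pos: [0.5851, -0.0342, 0.2465]
ee_rot: [3.141, 0.001, 1.47]
wrist_force: [0.8, 0.9, -0.3]
width: 0.0195
```

```bash
cat >> look.py <<'E'
def inplate(p): return SR.T@(np.array(p)[:2]-pm)
E
python3 - <<'E'
from look import *
import pickle
o,s=snap('wrist','w12.png'); pickle.dump((o,s),open('w12.pkl','wb'));print(o['tool_pos'],o['width'])
for l in lids(s,.057,o): print(l,inplate(l[3]).round(4))
E
```

```text
[ 0.58511863 -0.03424814  0.24649092] 0.019497521794131976
(334.0, 256.0, 17.0, [0.6617, -0.1457, 0.057]) [ 0.0753 -0.1866]
(107.5, 203.5, 15.5, [0.4146, -0.0564, 0.057]) [-0.1792 -0.1213]
(257.2, 150.9, 21.8, [0.5856, -0.0146, 0.057]) [-0.013  -0.0633]
(87.5, 109.5, 31.4, [0.4166, 0.0455, 0.057]) [-0.187  -0.0196]
(260.0, 92.1, 23.5, [0.5945, 0.0448, 0.057]) [-0.0098 -0.0034]
(259.5, 27.5, 25.7, [0.6, 0.1045, 0.057]) [-0.01    0.0566]
```

View pics/w12.png

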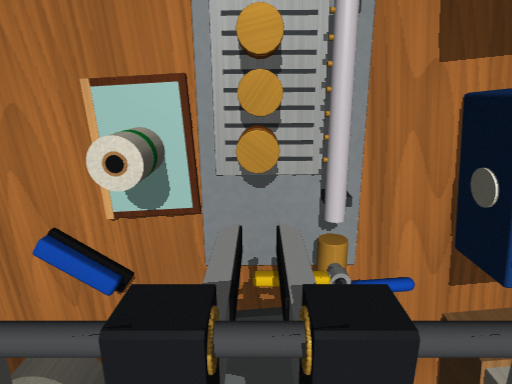

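```bash
cat >> look.py <<'E'
PV=np.array([.6611,-.1582]); EX=SR[:,0]; EY=SR[:,1]
def levpos(th,r,side,extra=0,z=.073):
    """tool pos for yaw 1.475; side=-1 trailing for opening (pushes open), +1 pushes closed; extra=gap"""
    u=-np.cos(th)*EX+np.sin(th)*EY; n=np.sin(th)*EX+np.cos(th)*EY  # n = opening direction
    off=6.5e-3+.0125*abs(np.sin(th))+.008*abs(np.cos(th))+extra
    q=PV+r*u+side*off*n; return np.array([q[0],q[1],z])
E
python3 - <<'E'
from look import *
import pickle
o,s=pickle.load(open('w12.pkl','rb'))
P=plane(s,[(338,275),(257,281),(257,275)],.091,o)[:,:2];print(P, [(SR.T@(p-PV)).round(4) for p in P])
goto(np.r_[levpos(0,.065,-1,.02)[:2],.15],1.475)
print(levpos(0,.065,-1,.02))
# plan in tool axes
pts=[levpos(t,.065,-1,0) for t in np.radians([0,15,30,45,60,75,90])]
T=R.from_euler('xyz',[np.pi,0,1.475])
print((T.inv().apply(np.diff(pts,axis=0))*100).round(2))
E
```

```text
[[ 0.65858575 -0.15050928]
 [ 0.57175941 -0.14899672]
 [ 0.57249407 -0.14181666]] [array([-0.0032,  0.0074]), array([-0.0898,  0.0006]), array([-0.0898,  0.0079])]
t 24.77 pos [ 0.5853 -0.0323  0.2464] yaw 1.472 w 0.0153 F [ 0.1  0.3 -0.3]
  shift cm (old axes) [-15.25   2.3    9.63] turn [ 0.01 -0.03 -0.17]
  shift if turned first [-15.25   2.25   9.64]
[ 0.59310362 -0.18633793  0.073     ]
[[ 1.45 -0.23 -0.  ]
 [ 1.55  0.12  0.  ]
 [ 1.57  0.53  0.  ]
 [ 1.45  0.98  0.  ]
 [ 1.18  1.42  0.  ]
 [ 0.76  1.78  0.  ]]
```

Emit:
arm_command --plan '[-5, 0.8, 2, 0, 0, 0, 1, -5, 0.8, 2, 0, 0, 0, 1, -5.2, 0.7, 2, 0, 0, 0, 1, 0, 0, 0, 0, 0, 0, 1, 0, 0, 0, 0, 0, 0, 1]'

```text
time: 25.4
tool_pos: [0.5942, -0.1831, 0.1864]
ee_rot: [3.141, -0.001, 1.476]
wrist_force: [0.7, -0.6, 0.1]
width: 0.0003
```

```bash
python3 - <<'E'
from look import *
import pickle
goto(levpos(0,.065,-1,.02),1.475)
for n in ['wrist','scene','side']:
    o,s=snap(n,n+'13.png'); pickle.dump((o,s),open(n+'13.pkl','wb'))
a=cv2.imread('pics/wrist13.png')
cv2.imwrite('pics/w13z.png',cv2.resize(a[100:300,130:390],None,fx=3,fy=3,interpolation=cv2.INTER_NEAREST))
E
```

```text
t 25.4 pos [ 0.5942 -0.1831  0.1864] yaw 1.476 w 0.0003 F [ 0.7 -0.6  0.1]
  shift cm (old axes) [-0.35 -0.08 11.34] turn [ 0.01 -0.07  0.07]
  shift if turned first [-0.34 -0.08 11.34]
```

View pics/w13z.png

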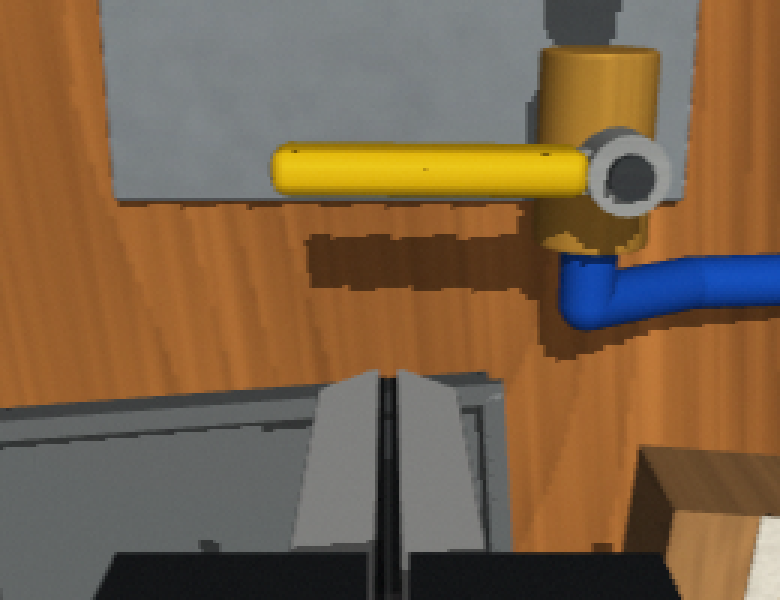

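View pics/scene13.png

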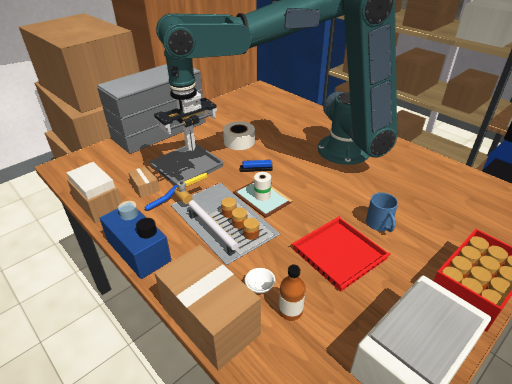

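```bash
python3 - <<'E'
from look import *
import pickle
o,s=pickle.load(open('wrist13.pkl','rb'))
z=lambda l:np.array(l)/3.+[130,100]-.33
P=plane(s,z([(272,168),(588,172),(628,178)]),.091,o)[:,:2];print(P, [(SR.T@(p-PV)).round(4) for p in P])
P=plane(s,z([(628,178)]),.105,o)[:,:2];print(P, [(SR.T@(p-PV)).round(4) for p in P])
E
```

```text
[[ 0.56720145 -0.14856811]
 [ 0.64976107 -0.15742334]
 [ 0.66018018 -0.16001233]] [array([-0.0944,  0.0006]), array([-0.0114, -0.0003]), array([-0.0007, -0.0019])]
[[ 0.65712734 -0.15704705]] [array([-0.0041,  0.0008])]
```

Emit:
arm_command --plan '[-0.3, -0.1, 5, 0, 0, 0, 1, 0, 0, 4, 0, 0, 0, 1, 0, 0, 2.3, 0, 0, 0, 1, 0, 0, 0, 0, 0, 0, 1, 0, 0, 0, 0, 0, 0, 1]'

```text
time: 26.18
tool_pos: [0.5937, -0.1871, 0.0753]
ee_rot: [3.138, 0.001, 1.476]
wrist_force: [-0.3, 0.2, 0.2]
width: 0.0004
```

```bash
python3 - <<'E'
from look import *
goto(levpos(0,.065,-1,0),1.475)
E
```

```text
t 26.18 pos [ 0.5937 -0.1871  0.0753] yaw 1.476 w 0.0004 F [-0.3  0.2  0.2]
  shift cm (old axes) [ 2.07 -0.07  0.23] turn [0.18 0.04 0.06]
  shift if turned first [ 2.07 -0.07  0.23]
```

Push to about 75° in small rows.

Emit:
arm_command --plan '[2.1, 0, 0.2, 0, 0, 0, 1, 1.4, -0.2, 0, 0, 0, 0, 1, 1.5, 0.1, 0, 0, 0, 0, 1, 1.6, 0.5, 0, 0, 0, 0, 1, 1.5, 1, 0, 0, 0, 0, 1, 1.2, 1.4, 0, 0, 0, 0, 1, 0, 0, 0, 0, 0, 0, 1]'

```text
time: 27.05
tool_pos: [0.6307, -0.0952, 0.0708]
ee_rot: [3.141, -0.003, 1.477]
wrist_force: [0.1, -0.8, 0.1]
width: 0.0002
```

```bash
python3 - <<'E'
from look import *
goto(levpos(np.pi/2,.065,-1,0),1.475)
snap('wrist','w14.png')
E
```

```text
t 27.05 pos [ 0.6307 -0.0952  0.0708] yaw 1.477 w 0.0002 F [ 0.1 -0.8  0.1]
  shift cm (old axes) [ 0.52  1.73 -0.22] turn [ 0.02 -0.15  0.12]
  shift if turned first [ 0.52  1.73 -0.22]
```

View pics/w14.png

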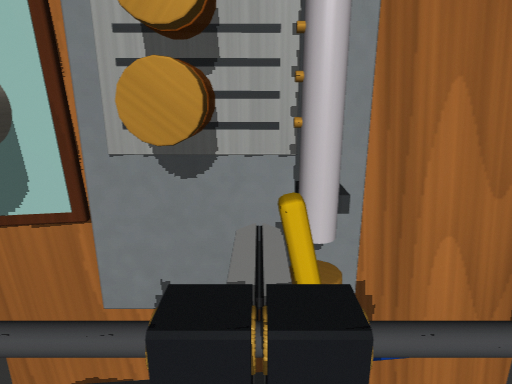

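Works; the lever follows at ~75°. Push on to the stop with a few mm extra.

Emit:
arm_command --plan '[0.4, 0.9, -0.2, 0, 0, 0, 1, 0.1, 0.9, 0, 0, 0, 0, 1, 0, 0.3, 0, 0, 0, 0, 1, 0, 0, 0, 0, 0, 0, 1]'

```text
time: 27.6
tool_pos: [0.6479, -0.0934, 0.0726]
ee_rot: [-3.133, -0.002, 1.475]
wrist_force: [-10.1, 3.0, 3.1]
width: 0.0003
```

```bash
python3 - <<'E'
from look import *
import pickle
goto(levpos(np.pi/2,.065,-1,0),1.475)
o,s=snap('wrist','w15.png'); pickle.dump((o,s),open('w15.pkl','wb'))
E
```

```text
t 27.6 pos [ 0.6479 -0.0934  0.0726] yaw 1.475 w 0.0003 F [-10.1   3.    3.1]
  shift cm (old axes) [ 0.17  0.03 -0.04] turn [-0.47 -0.13  0.  ]
  shift if turned first [ 0.17  0.03 -0.04]
```

View pics/w15.png

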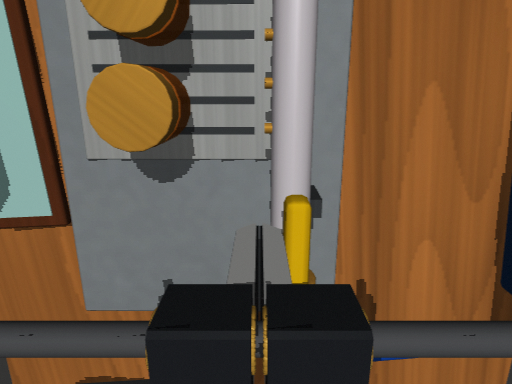

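Emit:
arm_command --plan '[0, 0.1, 0, 0, 0, 0, 1, 0, 0, 0, 0, 0, 0, 1, 0, 0, 0, 0, 0, 0, 1, 0, 0, 0, 0, 0, 0, 1, 0, 0, 0, 0, 0, 0, 1, 0, 0, 0, 0, 0, 0, 1, 0, 0, 0, 0, 0, 0, 1, 0, 0, 0, 0, 0, 0, 1]'

```text
time: 28.65
tool_pos: [0.6479, -0.0934, 0.0726]
ee_rot: [-3.132, -0.002, 1.475]
wrist_force: [-12.0, 2.3, 3.1]
width: 0.0007
```

```bash
python3 - <<'E'
from look import *
o,s=snap('wrist','w16.png'); print(o['tool_pos'],o['wrist_force'])
L=plane(s,[(298,197),(301,275)],.091,o)[:,:2]; d=L[0]-L[1]; print('lever dir in station',SR.T@d, [(SR.T@(l-PV)).round(4) for l in L])
snap('scene','s16.png'); snap('side','d16.png')
a=cv2.imread('pics/s16.png');cv2.imwrite('pics/s16z.png',cv2.resize(a[130:300,130:400],None,fx=2.9,fy=2.9))
E
```

```text
[ 0.64792867 -0.09336607  0.07260282] [-11.98903736   2.31200328   3.09080763]
lever dir in station [-0.00277541  0.04073367] [array([-0.0007,  0.0961]), array([0.0021, 0.0554])]
```

View pics/w16.png

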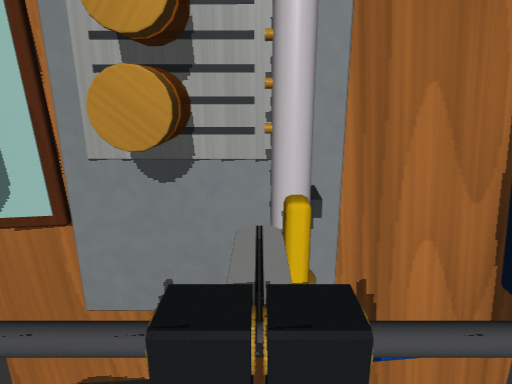

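View pics/s16z.png

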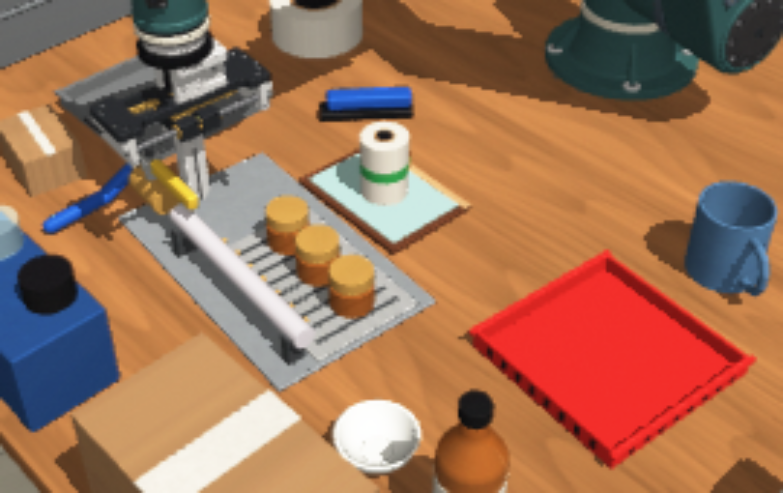

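Emit:
arm_command --plan '[0, 0, 0, 0, 0, 0, 1, 0, 0, 0, 0, 0, 0, 1, 0, 0, 0, 0, 0, 0, 1, 0, 0, 0, 0, 0, 0, 1, 0, 0, 0, 0, 0, 0, 1, 0, 0, 0, 0, 0, 0, 1, 0, 0, 0, 0, 0, 0, 1, 0, 0, 0, 0, 0, 0, 1]'

```text
time: 29.8
tool_pos: [0.6479, -0.0934, 0.0726]
ee_rot: [-3.131, -0.002, 1.475]
wrist_force: [-12.9, 2.6, 2.9]
width: 0.0004
```

Emit:
arm_command --plan '[0, 0, 0, 0, 0, 0, 1, 0, 0, 0, 0, 0, 0, 1, 0, 0, 0, 0, 0, 0, 1, 0, 0, 0, 0, 0, 0, 1, 0, 0, 0, 0, 0, 0, 1, 0, 0, 0, 0, 0, 0, 1, 0, 0, 0, 0, 0, 0, 1, 0, 0, 0, 0, 0, 0, 1]'

```text
time: 30.8
tool_pos: [0.6479, -0.0934, 0.0726]
ee_rot: [-3.131, -0.002, 1.475]
wrist_force: [-11.0, 3.1, 3.0]
width: -0.0001
```

```bash
python3 - <<'E'
from look import *
goto(levpos(np.pi/2,.065,1,.015),1.475)
pts=[levpos(t,.065,1,0) for t in np.radians([90,75,60,45,30,15,0])]
T=R.from_euler('xyz',[np.pi,0,1.475])
print((T.inv().apply(np.diff(pts,axis=0))*100).round(2))
o,s=snap('wrist','w17.png')
for l in lids(s,.057,o): print(l,inplate(l[3]).round(4))
E
```

```text
t 30.8 pos [ 0.6479 -0.0934  0.0726] yaw 1.475 w -0.0001 F [-11.    3.1   3. ]
  shift cm (old axes) [ 0.17  5.33 -0.1 ] turn [-0.58 -0.13  0.  ]
  shift if turned first [ 0.17  5.33 -0.04]
[[ 0.31 -1.59 -0.  ]
 [-0.12 -1.71 -0.  ]
 [-0.61 -1.71 -0.  ]
 [-1.13 -1.53 -0.  ]
 [-1.59 -1.18 -0.  ]
 [-1.92 -0.67 -0.  ]]
(128.0, 107.3, 45.5, [0.5852, -0.0149, 0.057]) [-0.0134 -0.0637]
(123.5, 1.5, 41.5, [0.5931, 0.0354, 0.057]) [-0.0103 -0.0128]
```

```bash
python3 - <<'E'
from look import *
import pickle
S=pickle.load(open('scene0.pkl','rb'))[1]; D=pickle.load(open('side0.pkl','rb'))[1]
def tri(a,b):
    c1,d1=ray(S,[a]);c2,d2=ray(D,[b]);d1=d1[0];d2=d2[0]
    t=np.linalg.lstsq(np.c_[d1,-d2],c2-c1,rcond=None)[0];p=c1+d1*t[0];q=c2+d2*t[1];return ((p+q)/2).round(3),np.linalg.norm(p-q).round(3)
print('cap',tri((146,222),(376,141)),'cup',tri((127,208),(397,165)))
print('box top near edge corner',tri((164,241),(356,150)),tri((103,212),(395,205)))
o,s=pickle.load(open('w12.pkl','rb'))
print(plane(s,[(460,95),(457,215)],.13,o))
E
```

```text
cap (array([ 0.856, -0.03 ,  0.134]), np.float64(0.001)) cup (array([ 0.863, -0.127,  0.127]), np.float64(0.003))
box top near edge corner (array([0.829, 0.007, 0.071]), np.float64(0.008)) (array([ 0.866, -0.214,  0.056]), np.float64(0.076))
[[ 0.755191    0.02647341  0.13      ]
 [ 0.75875011 -0.07770873  0.13      ]]
```

Emit:
arm_command --plan '[0, -1.2, 0, 0, 0, 0, 1, 0, 0, -4, 0, 0, 0, 1, 0, 0, -3, 0, 0, 0, 1, 0, 3, 0, 0, 0, 0, 1, 0, 3.4, 0, 0, 0, 0, 1, 0, 0, 0, 0, 0, 0, 1, 0, 0, 0, 0, 0, 0, 1]'

```text
time: 31.72
tool_pos: [0.7033, -0.0997, 0.1433]
ee_rot: [3.141, -0.0, 1.475]
wrist_force: [1.0, -0.4, -0.1]
width: 0.0002
```

```bash
python3 - <<'E'
from look import *
goto(levpos(np.pi/2,.065,1,.015),1.475)
o,s=snap('wrist','w18.png')
for l in lids(s,.057,o): print(l,inplate(l[3]).round(4))
E
```

```text
t 31.73 pos [ 0.7033 -0.0997  0.1433] yaw 1.475 w 0.0002 F [ 1.  -0.4 -0.1]
  shift cm (old axes) [ 0.27 -0.24  7.03] turn [ 0.02 -0.01 -0.01]
  shift if turned first [ 0.27 -0.24  7.03]
(227.1, 250.0, 20.2, [0.6731, -0.1423, 0.057]) [ 0.0863 -0.1821]
(87.3, 101.3, 34.0, [0.586, -0.0147, 0.057]) [-0.0126 -0.0634]
(77.9, 14.8, 35.2, [0.5929, 0.0421, 0.057]) [-0.0112 -0.0062]
```

View pics/w18.png

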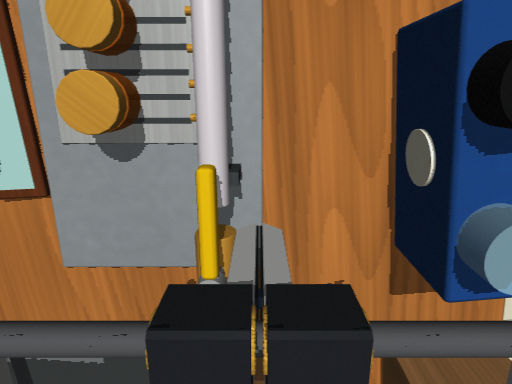

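Emit:
arm_command --plan '[0.3, -0.1, 4, 0, 0, 0, 1, 0, 0, 3, 0, 0, 0, 1, 0, 0, 0, 0, 0, 0, 1, 0, 0, 0, 0, 0, 0, 1]'

```text
time: 32.28
tool_pos: [0.7032, -0.0967, 0.0753]
ee_rot: [3.139, 0.0, 1.475]
wrist_force: [-0.3, -0.0, 1.1]
width: 0.0008
```

```bash
python3 - <<'E'
from look import *
goto(levpos(np.pi/2,.065,1,.0),1.475)
E
```

```text
t 32.27 pos [ 0.7032 -0.0967  0.0753] yaw 1.475 w 0.0008 F [-0.3 -0.   1.1]
  shift cm (old axes) [-0.02 -1.71  0.23] turn [ 0.16  0.01 -0.01]
  shift if turned first [-0.02 -1.71  0.23]
```

Emit:
arm_command --plan '[0, -1.7, 0.2, 0, 0, 0, 1, 0.3, -1.6, 0, 0, 0, 0, 1, -0.1, -1.7, 0, 0, 0, 0, 1, -0.6, -1.7, 0, 0, 0, 0, 1, -1.1, -1.5, 0, 0, 0, 0, 1, -1.6, -1.2, 0, 0, 0, 0, 1, 0, 0, 0, 0, 0, 0, 1]'

```text
time: 33.15
tool_pos: [0.6058, -0.1199, 0.073]
ee_rot: [3.14, 0.001, 1.473]
wrist_force: [-0.4, -0.6, 0.8]
width: 0.0001
```

```bash
python3 - <<'E'
from look import *
goto(levpos(0,.065,1,.0),1.475)
snap('wrist','w19.png')
E
```

```text
t 33.15 pos [ 0.6058 -0.1199  0.073 ] yaw 1.473 w 0.0001 F [-0.4 -0.6  0.8]
  shift cm (old axes) [-1.84 -0.63  0.01] turn [ 0.09  0.07 -0.1 ]
  shift if turned first [-1.84 -0.63  0.  ]
```

View pics/w19.png

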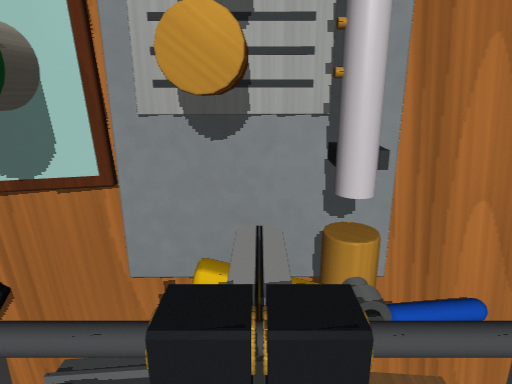

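Lever nearly closed. Finish to the stop with small overshoot.

Emit:
arm_command --plan '[-1, -0.4, 0, 0, 0, 0, 1, -0.9, -0.2, 0, 0, 0, 0, 1, -0.2, 0, 0, 0, 0, 0, 1, 0, 0, 0, 0, 0, 0, 1, 0, 0, 0, 0, 0, 0, 1]'

```text
time: 33.83
tool_pos: [0.5983, -0.138, 0.0713]
ee_rot: [-3.141, -0.001, 1.475]
wrist_force: [1.2, 5.6, 0.7]
width: 0.0004
```

```bash
python3 - <<'E'
from look import *
goto(levpos(0,.065,1,.0),1.475)
E
```

```text
t 33.83 pos [ 0.5983 -0.138   0.0713] yaw 1.475 w 0.0004 F [1.2 5.6 0.7]
  shift cm (old axes) [ 0.04 -0.05 -0.17] turn [-0.01 -0.08  0.02]
  shift if turned first [ 0.04 -0.05 -0.17]
```

Emit:
arm_command --plan '[-0.3, 0, 0, 0, 0, 0, 1, 0, 0, 0, 0, 0, 0, 1, 0, 0, 0, 0, 0, 0, 1, 0, 0, 0, 0, 0, 0, 1]'

```text
time: 34.33
tool_pos: [0.5982, -0.1381, 0.0713]
ee_rot: [-3.141, -0.006, 1.477]
wrist_force: [2.0, 10.5, 2.3]
width: 0.0004
```

Emit:
arm_command --plan '[1.5, 0, 0, 0, 0, 0, 0.9, 0, 0, -5, 0, 0, 0, 0.8, 0, 0, -5, 0, 0, 0, 0.5, 1, 0, -3, 0, 0, 0, 0.3, 0, 0, 0, 0, 0, 0, 0.3, 0, 0, 0, 0, 0, 0, 0.3]'

```text
time: 35.08
tool_pos: [0.5993, -0.1173, 0.199]
ee_rot: [-3.138, 0.001, 1.475]
wrist_force: [0.2, -0.9, 0.2]
width: 0.0552
```

```bash
python3 - <<'E'
from look import *
goto([.5856,-.0147,.14],1.475)
import pickle
o,s=snap('wrist','w20.png'); pickle.dump((o,s),open('w20.pkl','wb'))
for l in lids(s,.057,o): print(l,inplate(l[3]).round(4))
E
```

```text
t 35.08 pos [ 0.5993 -0.1173  0.199 ] yaw 1.475 w 0.0552 F [ 0.2 -0.9  0.2]
  shift cm (old axes) [10.08 -2.33  5.9 ] turn [-0.2   0.04 -0.03]
  shift if turned first [10.08 -2.35  5.9 ]
(326.5, 201.5, 21.9, [0.6616, -0.1447, 0.057]) [ 0.0751 -0.1856]
(56.5, 135.5, 28.2, [0.4192, -0.0582, 0.057]) [-0.1745 -0.1226]
(232.2, 66.9, 28.2, [0.5857, -0.0149, 0.057]) [-0.0129 -0.0636]
(234.0, 1.0, 25.0, [0.5931, 0.0358, 0.057]) [-0.0104 -0.0124]
(31.0, 17.0, 18.8, [0.4233, 0.0402, 0.057]) [-0.1798 -0.0243]
```

View pics/w20.png

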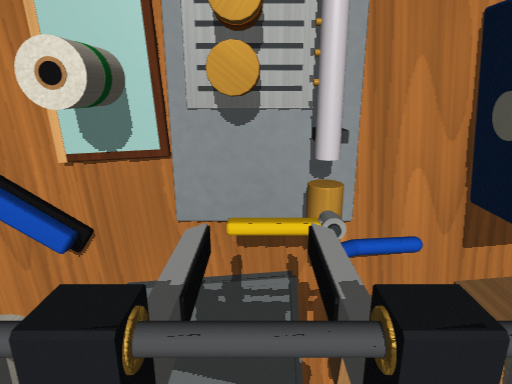

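Emit:
arm_command --plan '[5, -1.1, 2, 0, 0, 0, 0.3, 5.1, -1.2, 2, 0, 0, 0, 0.3, 0, 0, 0, 0, 0, 0, 0.3, 0, 0, 0, 0, 0, 0, 0.3]'

```text
time: 35.62
tool_pos: [0.5865, -0.0147, 0.1598]
ee_rot: [-3.139, 0.001, 1.475]
wrist_force: [0.9, 0.2, -0.1]
width: 0.0657
```

```bash
python3 - <<'E'
from look import *
import pickle
o,s=snap('wrist','w21.png'); pickle.dump((o,s),open('w21.pkl','wb'))
for l in lids(s,.057,o): print(l,inplate(l[3]).round(4))
goto([.5857,-.0147,.039],1.475)
o,s=snap('scene','s21.png')
a=cv2.imread('pics/s21.png');cv2.imwrite('pics/s21z.png',cv2.resize(a[130:300,130:400],None,fx=2.9,fy=2.9))
E
```

```text
(76.0, 255.0, 10.8, [0.4204, -0.0576, 0.057]) [-0.1734 -0.1219]
(257.8, 191.5, 27.5, [0.5856, -0.0146, 0.057]) [-0.013  -0.0633]
(49.0, 135.5, 40.7, [0.4242, 0.0474, 0.057]) [-0.1796 -0.017 ]
(261.4, 117.9, 29.7, [0.5941, 0.0451, 0.057]) [-0.0103 -0.0031]
(262.0, 35.2, 33.4, [0.6001, 0.1046, 0.057]) [-0.01    0.0567]
t 35.67 pos [ 0.587  -0.0152  0.1606] yaw 1.474 w 0.0661 F [-0.6 -0.  -0.3]
  shift cm (old axes) [ 0.05 -0.12 12.16] turn [-0.05  0.05 -0.06]
  shift if turned first [ 0.04 -0.13 12.16]
```

View pics/s21z.png

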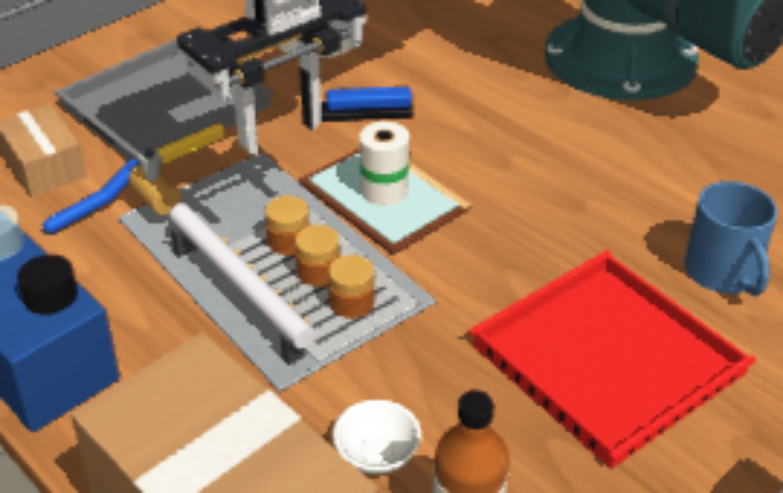

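Emit:
arm_command --plan '[0, -0.1, 5, 0, 0, 0, 0.3, 0, 0, 4, 0, 0, 0, 0.3, 0, 0, 3, 0, 0, 0, 0.3, 0, 0, 0, 0, 0, 0, 0.3, 0, 0, 0, 0, 0, 0, 0.3, 0, 0, 0, 0, 0, 0, 0.7, 0, 0, 0, 0, 0, 0, 0.7, 0, 0, 0, 0, 0, 0, 0.7]'

```text
time: 36.72
tool_pos: [0.5869, -0.0142, 0.0428]
ee_rot: [3.139, 0.0, 1.475]
wrist_force: [-0.1, -0.1, 4.5]
width: 0.0466
```

Emit:
arm_command --plan '[0, 0, 0, 0, 0, 0, 0.7, 0, 0, -3, 0, 0, 0, 0.7, 0, 0, -5, 0, 0, 0, 0.7, 0, 0, -4, 0, 0, 0, 0.7, 0, 0, 0, 0, 0, 0, 0.7]'

```text
time: 37.35
tool_pos: [0.5882, -0.0141, 0.1653]
ee_rot: [3.133, -0.0, 1.475]
wrist_force: [0.0, -0.3, -1.2]
width: 0.047
```

```bash
python3 - <<'E'
from look import *
goto([.482,-.392,.0355],1.475)
E
```

```text
t 37.35 pos [ 0.5882 -0.0141  0.1653] yaw 1.475 w 0.047 F [ 0.  -0.3 -1.2]
  shift cm (old axes) [-38.63  -7.07  12.92] turn [ 0.47 -0.    0.01]
  shift if turned first [-38.63  -6.96  12.98]
```

Emit:
arm_command --plan '[-5.5, -1, 0, 0, 0, 0, 0.7, -5.5, -1, 0, 0, 0, 0, 0.7, -5.5, -1, 0, 0, 0, 0, 0.7, -5.5, -1, 0, 0, 0, 0, 0.7, -5.5, -1, 0, 0, 0, 0, 0.7, -5.5, -1, 0, 0, 0, 0, 0.7, -5.6, -1, 0, 0, 0, 0, 0.7, 0, 0, 0, 0, 0, 0, 0.7]'

```text
time: 38.35
tool_pos: [0.4767, -0.3943, 0.1574]
ee_rot: [-3.137, -0.003, 1.469]
wrist_force: [-0.1, 0.5, -1.4]
width: 0.0467
```

Emit:
arm_command --plan '[0, 0, 4, 0, 0, 0, 0.7, 0, 0, 3, 0, 0, 0, 0.7, 0, 0, 0, 0, 0, 0, 0.7, 0, 0, 0, 0, 0, 0, 0.7]'

```text
time: 38.85
tool_pos: [0.48, -0.3909, 0.0916]
ee_rot: [3.141, -0.0, 1.476]
wrist_force: [-0.3, 0.2, -0.8]
width: 0.0469
```

```bash
python3 - <<'E'
from look import *
goto([.482,-.392,.039],1.475)
o,s=snap('wrist','w22.png')
P=plane(s,[(0,0)],.022,o)
E
```

```text
t 38.85 pos [ 0.48   -0.3909  0.0916] yaw 1.476 w 0.0469 F [-0.3  0.2 -0.8]
  shift cm (old axes) [-0.09  0.21  5.26] turn [ 0.02 -0.01  0.05]
  shift if turned first [-0.09  0.21  5.26]
```

View pics/w22.png

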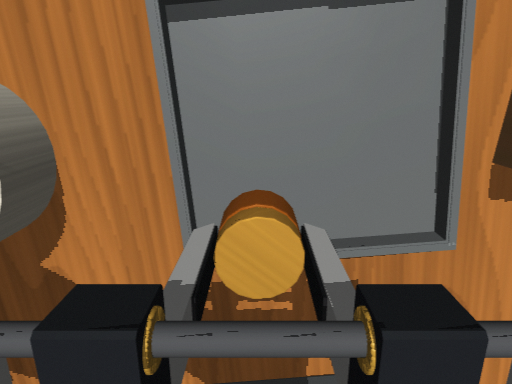

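```bash
python3 - <<'E'
from look import *
o,s=snap('wrist','w23.png')
print(plane(s,[(452,246),(336,252),(470,60),(155,30),(186,232)],.022,o).round(4), o['tool_pos'])
E
```

```text
[[ 0.6258 -0.44    0.022 ]
 [ 0.5365 -0.4365  0.022 ]
 [ 0.6296 -0.305   0.022 ]
 [ 0.4249 -0.2673  0.022 ]
 [ 0.4233 -0.4089  0.022 ]] [ 0.48034861 -0.39154719  0.09262063]
```

Emit:
arm_command --plan '[0.1, 0.2, 3, 0, 0, 0, 0.7, 0, 0, 2.2, 0, 0, 0, 0.7, 0, 0, 0, 0, 0, 0, 0.7, 0, 0, 0, 0, 0, 0, 0.7, 0, 0, 0, 0, 0, 0, 0.3, 0, 0, 0, 0, 0, 0, 0.3, 0, 0, 0, 0, 0, 0, 0.3]'

```text
time: 39.83
tool_pos: [0.4818, -0.391, 0.0399]
ee_rot: [3.141, 0.001, 1.475]
wrist_force: [-0.1, -0.3, 0.4]
width: 0.0654
```

Emit:
arm_command --plan '[0, 0, -4, 0, 0, 0, 0.3, 0, 0, -6, 0, 0, 0, 0.3, 0, 0, -3, 0, 0, 0, 0.3, 0, 0, 0, 0, 0, 0, 0.3]'

```text
time: 40.33
tool_pos: [0.4829, -0.3921, 0.1732]
ee_rot: [3.136, 0.005, 1.475]
wrist_force: [-1.1, 0.8, -0.2]
width: 0.0654
```

```bash
python3 - <<'E'
from look import *
goto([.5941,.0451,.16],1.475)
o,s=snap('wrist','w24.png')
print(lids(s,.052,o))
E
```

```text
t 40.33 pos [ 0.4829 -0.3921  0.1732] yaw 1.475 w 0.0654 F [-1.1  0.8 -0.2]
  shift cm (old axes) [44.59  6.88  1.15] turn [ 0.35  0.27 -0.  ]
  shift if turned first [44.58  6.89  1.32]
[(257.8, 185.2, 26.6, [0.4828, -0.392, 0.052]), (18.5, 158.0, 29.1, [0.2801, -0.3479, 0.052]), (488.9, 91.4, 65.3, [0.6799, -0.3308, 0.052])]
```

View pics/w24.png

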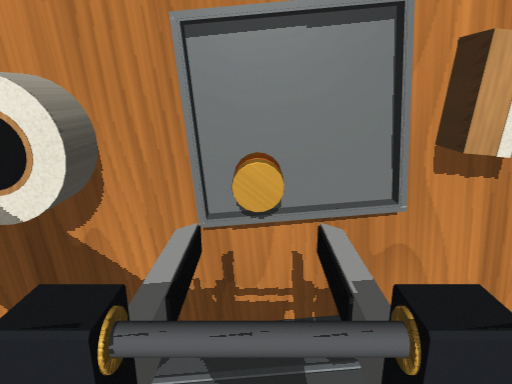

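Jar 1 stands in the crate. Next jar.

Emit:
arm_command --plan '[5.5, 0.8, 0, 0, 0, 0, 0.3, 5.5, 0.8, 0, 0, 0, 0, 0.3, 5.5, 0.8, 0, 0, 0, 0, 0.3, 5.6, 0.9, 0, 0, 0, 0, 0.3, 5.6, 0.9, 0, 0, 0, 0, 0.3, 5.6, 0.9, 0, 0, 0, 0, 0.3, 5.6, 0.9, 0, 0, 0, 0, 0.3, 5.6, 0.9, 0, 0, 0, 0, 0.3]'

```text
time: 41.38
tool_pos: [0.5915, 0.0474, 0.1657]
ee_rot: [-3.136, 0.001, 1.475]
wrist_force: [0.1, 0.4, 0.7]
width: 0.0657
```

Emit:
arm_command --plan '[0, 0, 2, 0, 0, 0, 0.3, 0, 0, 0, 0, 0, 0, 0.3, 0, 0, 0, 0, 0, 0, 0.3]'

```text
time: 41.75
tool_pos: [0.5921, 0.0451, 0.1479]
ee_rot: [-3.139, 0.0, 1.474]
wrist_force: [-0.7, 0.1, -0.1]
width: 0.0659
```

```bash
python3 - <<'E'
from look import *
o,s=snap('wrist','w25.png')
for l in lids(s,.057,o): print(l,inplate(l[3]).round(4))
goto([.5941,.0451,.041],1.475)
E
```

```text
(351.0, 377.7, 14.0, [0.6613, -0.1417, 0.057]) [ 0.0745 -0.1826]
(261.6, 195.9, 28.8, [0.5942, 0.0448, 0.057]) [-0.0101 -0.0034]
(52.5, 208.5, 45.0, [0.4245, 0.0503, 0.057]) [-0.1796 -0.0141]
(262.0, 119.3, 31.1, [0.6002, 0.1048, 0.057]) [-0.0099  0.0569]
t 41.8 pos [0.5925 0.0449 0.1488] yaw 1.474 w 0.066 F [-0.5 -0.4  0.1]
  shift cm (old axes) [ 0.04  0.16 10.78] turn [-0.06  0.   -0.07]
  shift if turned first [ 0.04  0.15 10.78]
```

View pics/w25.png

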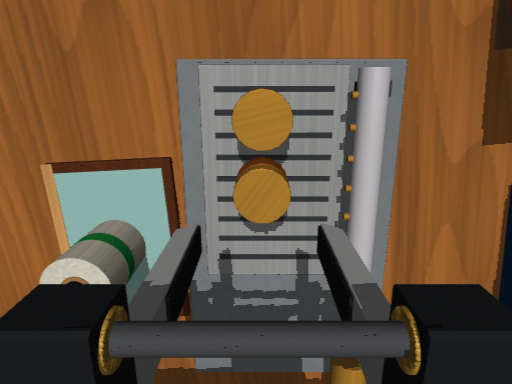

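Emit:
arm_command --plan '[0, 0.2, 5, 0, 0, 0, 0.3, 0, 0, 4, 0, 0, 0, 0.3, 0, 0, 1.6, 0, 0, 0, 0.3, 0, 0, 0, 0, 0, 0, 0.3, 0, 0, 0, 0, 0, 0, 0.3, 0, 0, 0, 0, 0, 0, 0.7, 0, 0, 0, 0, 0, 0, 0.7, 0, 0, 0, 0, 0, 0, 0.7]'

```text
time: 42.8
tool_pos: [0.5954, 0.0455, 0.0445]
ee_rot: [3.14, -0.0, 1.475]
wrist_force: [0.3, -0.2, 3.3]
width: 0.0466
```

Emit:
arm_command --plan '[0, 0, 0, 0, 0, 0, 0.7, 0, 0, -3, 0, 0, 0, 0.7, 0, 0, -5, 0, 0, 0, 0.7, 0, 0, -4, 0, 0, 0, 0.7, 0, 0, 0, 0, 0, 0, 0.7]'

```text
time: 43.42
tool_pos: [0.597, 0.0454, 0.1672]
ee_rot: [3.134, -0.001, 1.475]
wrist_force: [1.3, 0.2, -1.2]
width: 0.0467
```

```bash
python3 - <<'E'
from look import *
goto([.565,-.342,.039],1.475)
E
```

```text
t 43.42 pos [0.597  0.0454 0.1672] yaw 1.475 w 0.0467 F [ 1.3  0.2 -1.2]
  shift cm (old axes) [-38.88   0.42  12.79] turn [ 0.46 -0.04  0.  ]
  shift if turned first [-38.87   0.52  12.82]
```

Emit:
arm_command --plan '[-5.5, 0.1, 0, 0, 0, 0, 0.7, -5.5, 0.1, 0, 0, 0, 0, 0.7, -5.5, 0.1, 0, 0, 0, 0, 0.7, -5.6, 0.1, 0, 0, 0, 0, 0.7, -5.6, 0.1, 0, 0, 0, 0, 0.7, -5.6, 0, 0, 0, 0, 0, 0.7, -5.6, 0, 0, 0, 0, 0, 0.7, 0, 0, 0, 0, 0, 0, 0.7]'

```text
time: 44.42
tool_pos: [0.5602, -0.3457, 0.159]
ee_rot: [-3.136, -0.002, 1.469]
wrist_force: [-0.3, 0.5, -1.7]
width: 0.0468
```

Emit:
arm_command --plan '[0, 0, 4, 0, 0, 0, 0.7, 0, 0, 3, 0, 0, 0, 0.7, 0, 0, 0, 0, 0, 0, 0.7, 0, 0, 0, 0, 0, 0, 0.7]'

```text
time: 44.92
tool_pos: [0.5629, -0.3416, 0.0936]
ee_rot: [3.141, -0.0, 1.476]
wrist_force: [0.5, -0.9, -0.4]
width: 0.0469
```

```bash
python3 - <<'E'
from look import *
goto([.565,-.342,.0407],1.475)
E
```

```text
t 44.92 pos [ 0.5629 -0.3416  0.0936] yaw 1.476 w 0.0469 F [ 0.5 -0.9 -0.4]
  shift cm (old axes) [-0.02  0.21  5.29] turn [ 0.01 -0.01  0.05]
  shift if turned first [-0.02  0.21  5.29]
```

Emit:
arm_command --plan '[0, 0.2, 3, 0, 0, 0, 0.7, 0, 0, 2.2, 0, 0, 0, 0.7, 0, 0, 0, 0, 0, 0, 0.7, 0, 0, 0, 0, 0, 0, 0.7, 0, 0, 0, 0, 0, 0, 0.3, 0, 0, 0, 0, 0, 0, 0.3, 0, 0, 0, 0, 0, 0, 0.3]'

```text
time: 45.8
tool_pos: [0.5648, -0.3427, 0.042]
ee_rot: [3.141, 0.0, 1.475]
wrist_force: [0.3, 0.5, -0.3]
width: 0.0654
```

Emit:
arm_command --plan '[0, 0, -4, 0, 0, 0, 0.3, 0, 0, -6, 0, 0, 0, 0.3, 0, 0, -3, 0, 0, 0, 0.3, 0, 0, 0, 0, 0, 0, 0.3]'

```text
time: 46.3
tool_pos: [0.5661, -0.3436, 0.1755]
ee_rot: [3.135, 0.004, 1.475]
wrist_force: [0.1, 0.3, -0.4]
width: 0.0657
```

```bash
python3 - <<'E'
from look import *
goto([.6002,.1048,.16],1.475)
o,s=snap('wrist','w26.png')
print(lids(s,.052,o))
E
```

```text
t 46.3 pos [ 0.5661 -0.3436  0.1755] yaw 1.475 w 0.0657 F [ 0.1  0.3 -0.4]
  shift cm (old axes) [44.96 -0.9   1.37] turn [ 0.39  0.23 -0.  ]
  shift if turned first [44.96 -0.89  1.55]
[(169.0, 236.0, 24.2, [0.4792, -0.3849, 0.052]), (258.2, 183.7, 26.6, [0.5666, -0.3428, 0.052]), (439.2, 162.1, 59.9, [0.7266, -0.3386, 0.052]), (393.5, 158.5, 60.2, [0.6865, -0.3315, 0.052])]
```

View pics/w26.png

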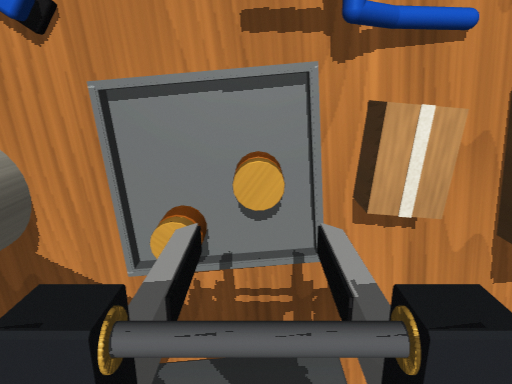

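Two stand in the crate. Last jar: 8 rows of 5.6.

Emit:
arm_command --plan '[5.6, -0.1, 0, 0, 0, 0, 0.3, 5.6, -0.1, 0, 0, 0, 0, 0.3, 5.6, -0.1, 0, 0, 0, 0, 0.3, 5.6, -0.1, 0, 0, 0, 0, 0.3, 5.6, -0.1, 0, 0, 0, 0, 0.3, 5.6, -0.1, 0, 0, 0, 0, 0.3, 5.6, -0.1, 0, 0, 0, 0, 0.3, 5.7, -0.1, 0, 0, 0, 0, 0.3]'

```text
time: 47.35
tool_pos: [0.598, 0.1069, 0.1676]
ee_rot: [-3.136, 0.001, 1.475]
wrist_force: [-0.3, -0.7, -0.2]
width: 0.0654
```

Emit:
arm_command --plan '[0, 0, 2, 0, 0, 0, 0.3, 0, 0, 0, 0, 0, 0, 0.3, 0, 0, 0, 0, 0, 0, 0.3]'

```text
time: 47.72
tool_pos: [0.5989, 0.1046, 0.1498]
ee_rot: [-3.139, 0.001, 1.474]
wrist_force: [-1.4, -0.3, 0.3]
width: 0.0658
```

```bash
python3 - <<'E'
from look import *
o,s=snap('wrist','w27.png')
for l in lids(s,.057,o): print(l,inplate(l[3]).round(4))
goto([.6002,.1048,.041],1.475)
E
```

```text
(62.5, 253.5, 31.3, [0.428, 0.0689, 0.057]) [-0.1779  0.0047]
(260.5, 194.5, 28.5, [0.6002, 0.105, 0.057]) [-0.0099  0.0571]
t 47.77 pos [0.5994 0.1044 0.1508] yaw 1.474 w 0.0659 F [-0.1  0.4  0.5]
  shift cm (old axes) [ 0.05  0.09 10.98] turn [-0.05  0.01 -0.08]
  shift if turned first [ 0.05  0.07 10.98]
```

Emit:
arm_command --plan '[0, 0.1, 5, 0, 0, 0, 0.3, 0, 0, 4, 0, 0, 0, 0.3, 0, 0, 1.8, 0, 0, 0, 0.3, 0, 0, 0, 0, 0, 0, 0.3, 0, 0, 0, 0, 0, 0, 0.3, 0, 0, 0, 0, 0, 0, 0.7, 0, 0, 0, 0, 0, 0, 0.7, 0, 0, 0, 0, 0, 0, 0.7]'

```text
time: 48.78
tool_pos: [0.6012, 0.1053, 0.0445]
ee_rot: [3.14, -0.0, 1.475]
wrist_force: [-0.6, 0.3, 3.2]
width: 0.0466
```

Emit:
arm_command --plan '[0, 0, 0, 0, 0, 0, 0.7, 0, 0, -3, 0, 0, 0, 0.7, 0, 0, -5, 0, 0, 0, 0.7, 0, 0, -4, 0, 0, 0, 0.7, 0, 0, 0, 0, 0, 0, 0.7]'

```text
time: 49.4
tool_pos: [0.6027, 0.1054, 0.1674]
ee_rot: [3.134, -0.002, 1.475]
wrist_force: [0.0, 0.5, -2.4]
width: 0.0466
```

```bash
python3 - <<'E'
from look import *
goto([.482,-.292,.039],1.475)
E
```

```text
t 49.4 pos [0.6027 0.1054 0.1674] yaw 1.475 w 0.0466 F [ 0.   0.5 -2.4]
  shift cm (old axes) [-40.73  -8.32  12.71] turn [ 0.46 -0.09  0.  ]
  shift if turned first [-40.71  -8.21  12.84]
```

Emit:
arm_command --plan '[-5.1, -1, 0, 0, 0, 0, 0.7, -5.1, -1, 0, 0, 0, 0, 0.7, -5.1, -1, 0, 0, 0, 0, 0.7, -5.1, -1, 0, 0, 0, 0, 0.7, -5.1, -1, 0, 0, 0, 0, 0.7, -5.1, -1, 0, 0, 0, 0, 0.7, -5.1, -1.1, 0, 0, 0, 0, 0.7, -5, -1.1, 0, 0, 0, 0, 0.7]'

```text
time: 50.4
tool_pos: [0.4782, -0.2929, 0.1602]
ee_rot: [-3.138, -0.003, 1.475]
wrist_force: [0.5, -0.2, -0.3]
width: 0.0465
```

Emit:
arm_command --plan '[0, 0, 0, 0, 0, 0, 0.7, 0, 0, 4, 0, 0, 0, 0.7, 0, 0, 3, 0, 0, 0, 0.7, 0, 0, 0, 0, 0, 0, 0.7, 0, 0, 0, 0, 0, 0, 0.7]'

```text
time: 51.02
tool_pos: [0.4804, -0.2915, 0.0936]
ee_rot: [3.141, -0.0, 1.476]
wrist_force: [0.2, 0.6, -0.2]
width: 0.0471
```

```bash
python3 - <<'E'
from look import *
goto([.482,-.292,.0407],1.475)
o,s=snap('wrist','w28.png'); print(lids(s,.052,o))
E
```

```text
t 51.02 pos [ 0.4804 -0.2915  0.0936] yaw 1.476 w 0.0471 F [ 0.2  0.6 -0.2]
  shift cm (old axes) [-0.03  0.16  5.29] turn [ 0.02 -0.01  0.05]
  shift if turned first [-0.03  0.16  5.29]
[(388.0, 273.3, 33.5, [0.5661, -0.3411, 0.052]), (258.8, 252.0, 46.1, [0.4782, -0.3164, 0.052])]
```

View pics/w28.png

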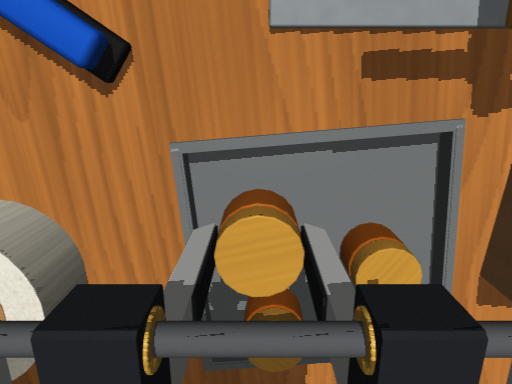

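Emit:
arm_command --plan '[0, 0.1, 3, 0, 0, 0, 0.7, 0, 0, 2.2, 0, 0, 0, 0.7, 0, 0, 0, 0, 0, 0, 0.7, 0, 0, 0, 0, 0, 0, 0.7, 0, 0, 0, 0, 0, 0, 0.3, 0, 0, 0, 0, 0, 0, 0.3, 0, 0, 0, 0, 0, 0, 0.3]'

```text
time: 51.95
tool_pos: [0.4813, -0.2924, 0.0419]
ee_rot: [3.141, 0.0, 1.475]
wrist_force: [-0.3, -0.7, 0.2]
width: 0.0657
```

Emit:
arm_command --plan '[0, 0, -4, 0, 0, 0, 0.3, 0, 0, -6, 0, 0, 0, 0.3, 0, 0, -6, 0, 0, 0, 0.3, -3, 0, -5, 0, 0, 0, 0.3, 0, 0, 0, 0, 0, 0, 0.3, 0, 0, 0, 0, 0, 0, 0.3]'

```text
time: 52.7
tool_pos: [0.4778, -0.3219, 0.2504]
ee_rot: [-3.141, -0.001, 1.475]
wrist_force: [-0.5, -0.5, -0.7]
width: 0.066
```

```bash
python3 - <<'E'
from look import *
o,s=snap('wrist','w29.png')
print(o['time'],o['tool_pos'],lids(s,.052,o))
o,s=snap('scene','s29.png')
a=cv2.imread('pics/s29.png');cv2.imwrite('pics/s29z.png',cv2.resize(a[120:290,110:380],None,fx=2.9,fy=2.9))
E
```

```text
52.7 [ 0.47780745 -0.32185057  0.25043006] [(268.8, 225.4, 20.7, [0.4827, -0.391, 0.052]), (339.7, 178.8, 21.3, [0.566, -0.3432, 0.052]), (260.8, 141.8, 22.0, [0.4825, -0.2938, 0.052]), (486.3, 161.9, 48.5, [0.7266, -0.3394, 0.052]), (449.5, 158.5, 49.0, [0.6862, -0.3317, 0.052])]
```

View pics/s29z.png

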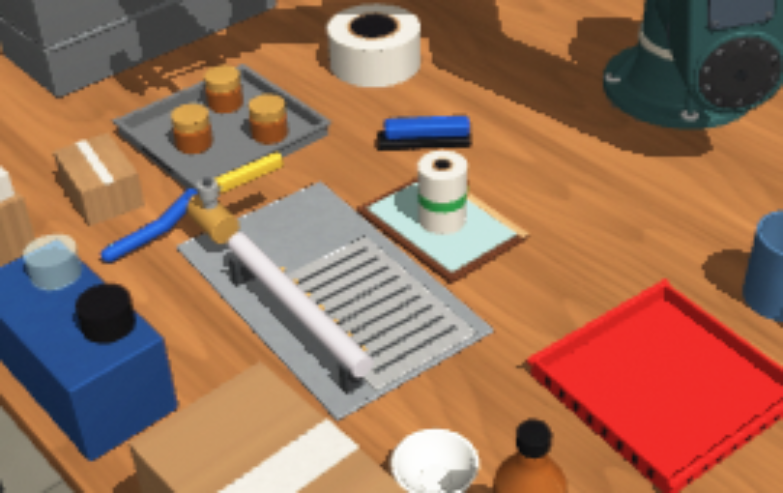

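View pics/w29.png

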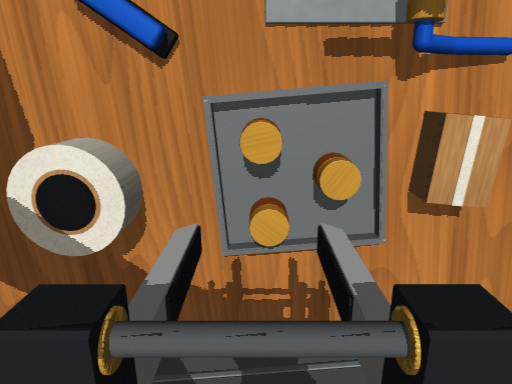

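All three jars stand inside the crate (lids at (261,142), (339,179), (269,225) in the wrist picture). The roll is on the board, the lever is closed, and the gripper is clear, so I am handing in.

```bash
python3 -c "
from bench import close_job
print(close_job())"
```

```text
the job is handed in; nothing more can be done
None
```

I carried out every step in the order you gave and handed the job in at about 53 s of the 210 s; no verdict was reported.

- **Label roll:** I moved it to about the centre of the work board. It still stands there in the last scene picture.
- **Jars on the plate:** There were three jars. One had been knocked about 27 mm against the basket wall, and I saw this and re-measured it before picking it up. All three stood on the steel plate, within 14 mm of its centre in x and 64 mm in y. Wrist pictures before and after the lever turn showed them unmoved.
- **Lever:** I pushed it to the open stop and held it there for about 3 s. The pushing force rose to 12 N without the lever moving. I then pushed it back to the closed stop, where 10.5 N gave no further movement. The last scene picture shows it closed.
- **Jars in the crate:** All three stand well inside the walls, at (0.483, -0.391), (0.566, -0.343) and (0.483, -0.294). The crate centre is at about (0.524, -0.343).
- **At hand-in:** The gripper was open and about 0.19 m above the jars, touching nothing. No bystander looked disturbed in the pictures, though I did not measure their positions again.
- **Disagreement:** The blow-off plate sits about 10 mm further in +x than I would expect if the station origin were at the base plate's centre. I used the directly measured plate and lever positions instead. No other check failed.

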